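Read the amber standard under the colorimeter's light shield

TASK

Check the colorimeter with the amber glass standard: take the orange-capped standard out of the wooden rack, lower it (do not drop it) into the round sample well until it stands on the bottom, and let go of it. Then set the black knurled light shield over it, press lightly and turn the shield until the keyways hidden inside its skirt drop over the pins on the well's neck, and push it fully home against the sprung red seat. Finish while still holding the shield pushed fully home, as for taking the reading, and leave the other standards and everything else on the bench standing where they are.

Things in the scene. Friction and masses are not known exactly. Their poses are not given: they have to be found in the camera images.
- amber_mid (a point): centre (half-way up) of the amber glass standard: an upright round rod 18 mm across and 90 mm long, the upper 24 mm the orange cap of the same diameter; z up. It starts upright in one of the rack's holes, its foot 12 mm above the bench. About 55 g. It is the one to use; 50 mm of it stands above the rack's top board.
- green_mid (a point): centre (half-way up) of the green glass standard: an upright round rod 18 mm across and 90 mm long, the upper 24 mm the green cap of the same diameter; z up. It starts upright in one of the rack's holes, its foot 12 mm above the bench. A bystander.
- blue_mid (a point): centre (half-way up) of the blue glass standard: an upright round rod 18 mm across and 90 mm long, the upper 24 mm the blue cap of the same diameter; z up. It starts upright in one of the rack's holes, its foot 12 mm above the bench. A bystander.
- rack: wooden rack fixed to the bench, 205 mm long (its own x), 62 mm wide (its own y), 52 mm high; origin at the centre of its underside. Four holes 21 mm across in its top board, on its centre line at x = -67.5, -22.5, +22.5 and +67.5 mm; a rod stands on the rack's floor, 12 mm up. One hole is empty.
- well_mouth (a point): centre of the mouth of the colorimeter's sample well, at the top of its aluminium neck, 92 mm above the bench; z up, x away from the keypad. The bore is 21 mm across with a bevelled mouth; its floor is 50 mm below the mouth, so a standard stands 40 mm proud. The neck is a tube 31 mm across (28 mm at its bevelled top) rising 24 mm from a flat flange 68 mm across.
- neck_pins (a point): point on the neck's axis at pin height, 10 mm below the mouth. Three steel pins 5 mm thick, 120 degrees apart, stand out 4.8 mm from the neck, their upper sides 7.5 mm below the mouth. The pins' angle around the neck differs from start to start and is not given (this point's axes are the colorimeter's): it is found by feel.
- colorimeter: bench colorimeter fixed to the bench, light-grey case 250 mm long (its own x), 170 mm wide, deck 62 mm high; origin at the centre of its underside; sloping keypad at its -x end; the well is at x = +45 mm, y = 0.
- shield_mid (a point): centre (half-way up) of the light shield: a black round knurled cap 52 mm across, 70 mm high, closed on top, open below, about 120 g, loose on the bench mouth down; z up. Its cavity is 66 mm deep; its rim must first be carried over the top of the standard. Resting on the pins unmatched, this point is 24.5 mm above the well mouth; at the sprung seat 17 mm; fully home 11 mm.
- shield_rim (a point): centre of the shield's lower rim. Inside the skirt, from 3 mm above the rim, a liner 35 mm in bore fits the neck with 2 mm play all round; three keyways 9.5 mm wide, 120 degrees apart, cut in it from below cannot be seen from outside. Within about 0.1 rad of the pins they drop over them: 7.5 mm to the seat, then 6 mm pushed home. A turn of 120 degrees one way always finds a match.
- seat (a joint): sprung red seat ring around the foot of the neck, in metres: 0 = up, standing 6 mm above the flange; 0.006 = pressed flush with the flange, the shield fully home. Its spring pushes up with 3.5 N at 0 and 7.7 N at 0.006, so the shield's weight alone leaves it up.
- dropper_a_mid (a point): clear dropper bottle with a red rubber bulb, 44 mm across, 110 mm high, standing loose on the bench (near the robot, to the left); point 35 mm above its foot
- dropper_b_mid (a point): first brown dropper bottle with a red rubber bulb, 44 mm across, 110 mm high, standing loose on the bench (beyond the colorimeter); point 35 mm above its foot
- dropper_c_mid (a point): second brown dropper bottle with a red rubber bulb, 44 mm across, 110 mm high, standing loose on the bench (right, beyond the shield); point 35 mm above its foot
- beaker_mid (a point): empty glass beaker, 72 mm across, 92 mm high, loose on the bench beyond the colorimeter; point half-way up
Mind the look-alikes: they are no part of the job. What is shaped like the part that bears shield_mid but yellow is not meant.

How it is judged (in metres and radians):
On the way:
1. the amber standard stands on the bottom of the sample well, let go of (horizontal distance between amber_mid and well_mouth below 0.005 m and z of amber_mid in the frame of well_mouth below -0.002 m and angle between amber_mid's own z axis and vertical below 0.09 rad and contact force between the fingers and amber below 0.1 N), for 0.3 s.
At the end, for the whole second after the job is handed in: The amber standard stands upright in the well (within 5 mm of its axis, on the bottom); the shield sits keyed on the neck (within 5 mm, 0.06 rad) and the fingers hold it still, pushed home: rim within 1.7 mm of the flange, seat pressed more than 4.3 of its 6 mm (horizontal distance between each of amber_mid, shield_mid and well_mouth below 0.005 m and z of amber_mid in the frame of well_mouth below -0.002 m and angle between amber_mid's own z axis and vertical below 0.09 rad and angle between shield_mid's own z axis and vertical below 0.06 rad and z of shield_mid in the frame of well_mouth below 0.0127 m and value of joint seat above 0.0043 m and contact force between the fingers and shield above 2 N and linear speed of shield below 0.02 m/s); the arm keeps its last pose, push and grip.
It fails at once if the amber standard is dropped (falls out of the fingers faster than 0.5 m/s) (contact force between the fingers and amber below 0.02 N and linear speed of amber above 0.5 m/s).
It fails at once if another glass standard is disturbed (moved more than 30 mm or tipped over) (distance of any of green_mid, blue_mid from where it was at the start of the episode above 0.03 m or angle between any of green_mid, blue_mid's own z axis and vertical above 0.4 rad).
It fails at once if a dropper bottle is disturbed (moved more than 30 mm or tipped over) (distance of any of dropper_a_mid, dropper_b_mid, dropper_c_mid from where it was at the start of the episode above 0.03 m or angle between any of dropper_a_mid, dropper_b_mid, dropper_c_mid's own z axis and vertical above 0.4 rad).
It fails at once if the beaker is disturbed (moved more than 30 mm or tipped over) (distance of beaker_mid from where it was at the start of the episode above 0.03 m or angle between beaker_mid's own z axis and vertical above 0.4 rad).
It also fails if it takes over 67 s, if anything falls off the work surface, if the arm or the gripper's body presses on something with over 40 N, if the wrist force passes 120 N, or if a joint passes its speed limit or range.

ROBOT

A 6-joint arm with a two-finger parallel gripper is mounted at the origin on the work surface. World frame = base frame: x ahead of the robot, y to its left, z up, the work surface at z = 0. Lengths are in mm, angles in rad, forces in N, time in s.
With the tool pointing down it reaches from about 350 to 775 mm from the base axis. Payload 7.3 kg.
Tool frame: the origin (TCP) lies on the centre line of the jaws, within the pads' length; the fingertips stand 22 mm ahead of it and the grasp point (between the pads) lies 3 mm ahead of it; x points along the fingers, z is the direction in which the jaws open and shut, and the axes are right-handed (so a half turn about x gives the same grasp; the last joint's range is limited). The gripper opens to 92 mm and grips with 3 to 60 N. Pads are 19 mm wide; open, the fingers measure 130 mm over their backs; the gripper's body (75 mm by 190 mm) begins 47 mm behind the grasp point.
Start: joints at [1.102, 0.342, 1.524, -0, 1.275, -0.146], TCP at [166.527, 497.907, 248.741] pointing down, gripper open.
Joint ranges: [-2.53, 2.53], [-0.77, 2.02], [0.04, 2.7], [-1, 4.14], [0.28, 2.66], [-3.11, 3.11]. Speed limits (rad/s): [2.57, 2.57, 3.14, 3.14, 3.14, 3.14].

INTERFACE

Orientations are given as [roll, pitch, yaw] about the fixed x, y, z axes, in that order (R = Rz(yaw) Ry(pitch) Rx(roll)).
In Python, from plant import readout, imaging, bot gives the robot as it stands.
- The arm moves only by the tool arm_command, never from a script. Its argument "plan" is a list of rows, each an object of numbers: "tx", "ty", "tz": the shift along the tool's x, y, z in cm; "wx", "wy", "wz": the turn, a rotation vector about the tool's x, y, z in rad; "jaw": the opening, from -1 (shut) to 1 (fully open). In form: [{"tx": .., "ty": .., "tz": .., "wx": .., "wy": .., "wz": .., "jaw": ..}, ...]. A call has 1 to 20 rows; each row shifts and turns the commanded pose from where the row before left it, along the tool's axes as they then stand; what a row does not reach is not made up. A row lasts 1/10 s, in which the tool goes at most 50 mm and 8.59 degrees, less where a joint would pass 70% of its speed; a pose out of reach is approached as far as the arm can. A call with a gripper value outside its range is refused whole. The fingers move at their own pace and stop on an object; the grip force is fixed at half the most. Time passes only in rows, so rows that do not move let the fingers close. It gives the time, the measured TCP pose, the force and the opening at its end, in the units of the state.
- readout.get_obs(): the state, without advancing time (a new reading comes with each control period).
- imaging.capture(name): name is "side" or "top" or "wrist"; returns the picture (480x640x3 uint8, blue, green, red); there is no depth.
- imaging.get_calibration(name): a dict with "fx", "fy", "cx", "cy" (pixels), "dist" ([k1, k2, p1, p2, k3] as OpenCV has them; the pictures are not rectified), "position" and "rotation" of the camera in the world; the wrist camera has in their place "mount" (4x4, takes a point from camera to tool coordinates, whose origin is the TCP and whose axes are the tool frame's). Camera axes: x right, y up, looking along -z (the intrinsics and any distortion apply to the point x, -y, -z); pixel columns grow to the right and rows downward; lengths in mm; the calibration is good to about 2 mm. A picture is of the moment at which its call begins: read the wrist's pose just before it. get_calibration takes no time and is no camera call.
- bot.close_job(): hands the job in, once; it reports no verdict.
The state is a dict: "time": time; "joint_positions": joint angles; "dq": joint speeds; "tau": joint torques, N m; "tool_pos": TCP position; "tcp_rot": TCP orientation; "contact_force": force on the tool from outside, world axes, zero at the start; "moment": the same for the moment, N m; "grip_width": finger opening in mm.
Only numpy, scipy, OpenCV 4.12 (cv2) and the standard library are available. Lean on these libraries where they do the work, as an engineer would, in place of code of your own. Each camera call takes 0.05 s, during which the arm holds its last target.

## Working session

There is one attempt and no reset: what is moved stays moved. The work goes in short steps, Python scripts to look and compute and a tool call to move; the robot and the scene stay as the last step left them, time stands still between calls to the robot, and variables do not carry over. Pictures are saved under pics/ and viewed, and the job is handed in when it is done.

Besides the shell and the picture viewer there is one more tool, called after "Request:" as name(argument=value, ...), one argument or row to a line, values as JSON. arm_command: Moves the arm, as the interface text tells. Its arguments: {"type":"object","properties":{"plan":{"type":"array"}},"required":["plan"]}

```bash
mkdir -p pics; ls
python3 - <<'E'
from plant import readout, imaging, bot
import cv2
o=readout.get_obs();print(o)
for n in ("side","top","wrist"):
    cv2.imwrite(f"pics/{n}0.png",imaging.capture(n)); print(n,imaging.get_calibration(n))
E
```

```text
pics
{'time': 0.0, 'joint_positions': array([ 1.10201767e+00,  3.42738717e-01,  1.52500425e+00, -5.20663001e-06,
        1.27540360e+00, -1.45977687e-01]), 'dq': array([-0.00042987, -0.00049588, -0.00036265, -0.00085105,  0.00024283,
        0.00183954]), 'tau': array([ 3.38709706e-04, -4.31247282e+01, -2.44213307e+01,  7.18036084e-02,
        5.60969696e-02, -1.34590896e-04]), 'tool_pos': array([166.3431207 , 497.56119895, 248.04109393]), 'tcp_rot': array([ 2.99881896,  1.5692424 , -2.03636948]), 'contact_force': array([-0.51047   ,  0.09552267,  0.23353515]), 'moment': array([ 0.0423464 , -0.01340941, -0.07350595]), 'grip_width': 91.67721767819177}
side {'fx': 436.1049550573091, 'fy': 436.1049550573091, 'cx': 329.3125405481119, 'cy': 237.63217183423532, 'dist': array([-0.08680008,  0.        ,  0.        ,  0.        ,  0.        ]), 'position': array([350.18793224, 843.36175502, 611.35918266]), 'rotation': array([ 1.03553596,  0.01097737, -2.91535644])}
top {'fx': 566.2213303961006, 'fy': 566.2213303961006, 'cx': 324.21755266873504, 'cy': 239.229584948084, 'dist': array([-0.01145776,  0.        ,  0.        ,  0.        ,  0.        ]), 'position': array([ 403.21377716,  -56.28761824, 1205.58768392]), 'rotation': array([ 0.1250162 ,  0.00495918, -1.5979278 ])}
wrist {'fx': 355.50610328628153, 'fy': 355.50610328628153, 'cx': 314.23317280258226, 'cy': 235.11458739095633, 'dist': array([0.02221701, 0.        , 0.        , 0.        , 0.        ]), 'mount': array([[-6.83935401e-04,  3.10396872e-01, -9.50606814e-01,
        -1.36103027e+02],
       [ 1.03356401e-03,  9.50606748e-01,  3.10396107e-01,
         8.44496524e+01],
       [ 9.99999232e-01, -7.70222103e-04, -9.70968642e-04,
        -2.25435043e-01],
       [ 0.00000000e+00,  0.00000000e+00,  0.00000000e+00,
         1.00000000e+00]])}
```

View pics/top0.png

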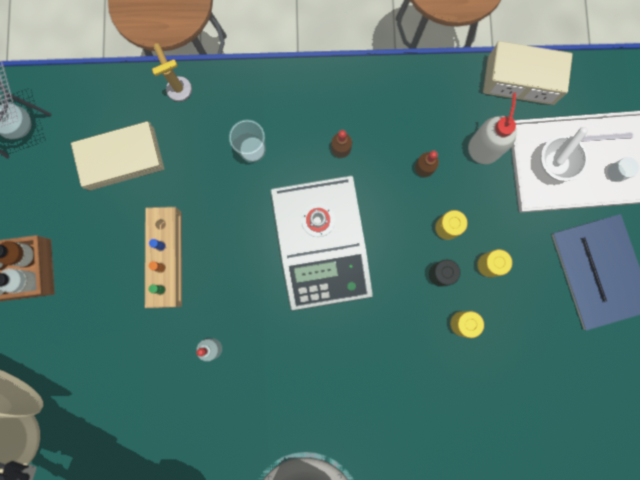

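View pics/side0.png

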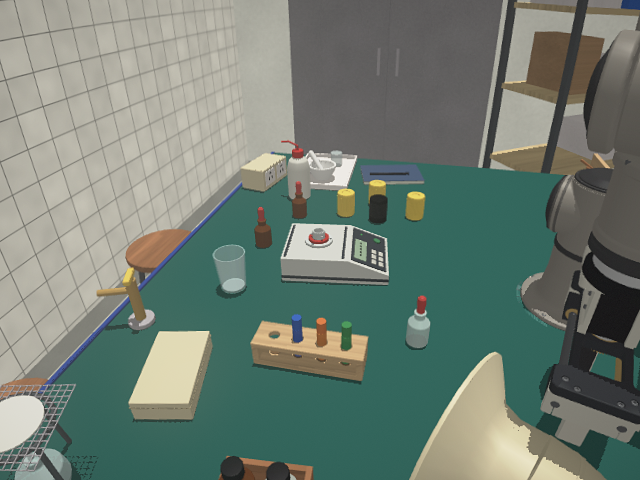

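View pics/wrist0.png

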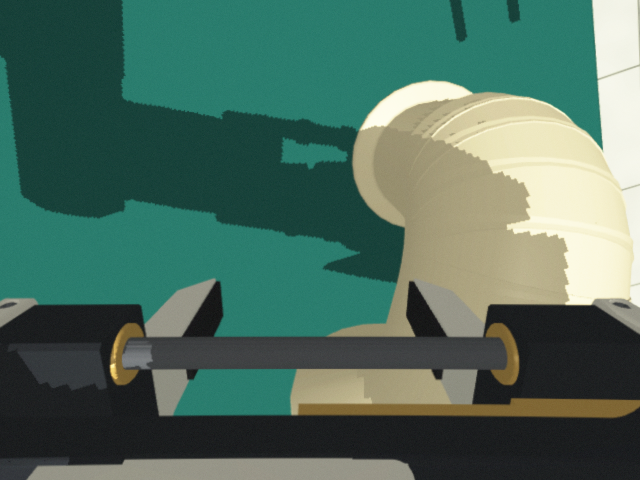

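```bash
cat > h.py <<'E'
import numpy as np, cv2
from scipy.spatial.transform import Rotation as R
from plant import readout, imaging, bot
def cam(n,obs=None):
    c=imaging.get_calibration(n)
    if 'mount' in c:
        o=obs or readout.get_obs(); M=c['mount']; Rt=R.from_euler('xyz',o['tcp_rot']).as_matrix()
        return c,Rt@M[:3,:3],Rt@M[:3,3]+o['tool_pos']
    return c,R.from_euler('xyz',c['rotation']).as_matrix(),np.array(c['position'])
def K(c): return np.array([[c['fx'],0,c['cx']],[0,c['fy'],c['cy']],[0,0,1.]])
def proj(n,P,obs=None):
    c,Rc,p=cam(n,obs); q=(np.atleast_2d(P)-p)@Rc; q=q*[1,-1,-1]
    return cv2.projectPoints(q.reshape(-1,1,3),np.zeros(3),np.zeros(3),K(c),c['dist'])[0].reshape(-1,2)
def ray(n,uv,obs=None):
    c,Rc,p=cam(n,obs); x=cv2.undistortPoints(np.array(uv,float).reshape(-1,1,2),K(c),c['dist']).reshape(-1,2)
    d=np.c_[x[:,0],-x[:,1],-np.ones(len(x))]@Rc.T
    return p,d
def onz(n,uv,z,obs=None):
    p,d=ray(n,uv,obs); return p+d*((z-p[2])/d[:,2])[:,None]
def tri(obsv):
    A=np.zeros((3,3));b=np.zeros(3)
    for n,uv,o in obsv:
        p,d=ray(n,uv,o);d=d[0]/np.linalg.norm(d[0]);M=np.eye(3)-np.outer(d,d);A+=M;b+=M@p
    return np.linalg.solve(A,b)
def crop(img,x0,y0,x1,y1,s,name):
    cv2.imwrite(name,cv2.resize(img[y0:y1,x0:x1],None,fx=s,fy=s,interpolation=cv2.INTER_CUBIC))
E
python3 - <<'E'
from h import *
o=readout.get_obs()
print(R.from_euler('xyz',o['tcp_rot']).as_matrix().round(3))
print(proj('side',[o['tool_pos']]),proj('top',[o['tool_pos']]),cam('wrist')[2])
t=cv2.imread('pics/top0.png');s=cv2.imread('pics/side0.png')
crop(t,130,160,380,330,3.2,'pics/c1.png')
crop(t,400,180,530,350,3.5,'pics/c2.png')
crop(s,240,200,440,390,3,'pics/c3.png')
E
```

```text
[[-0.    -0.948  0.317]
 [-0.001  0.317  0.948]
 [-1.     0.    -0.001]]
[[577.80299314 389.32822596]] [[ -7.32666334 465.02381986]] [ 86.30908455 524.36452846 384.3227813 ]
```

View pics/c1.png

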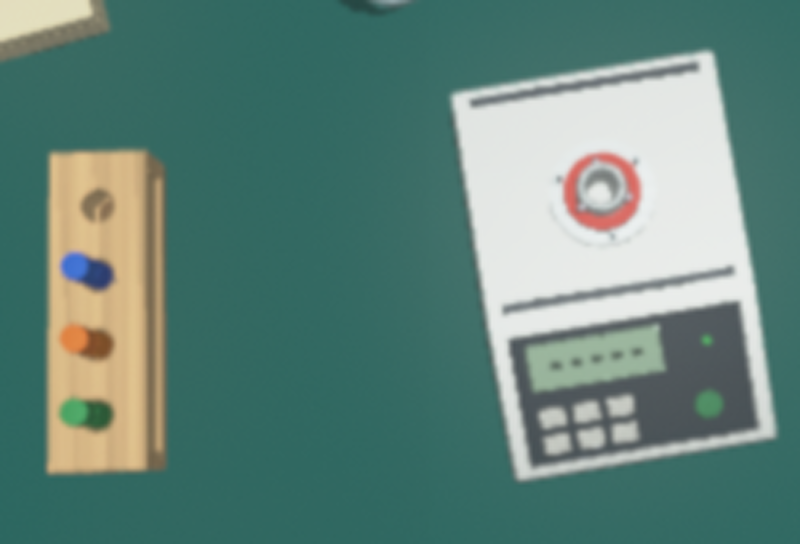

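View pics/c2.png

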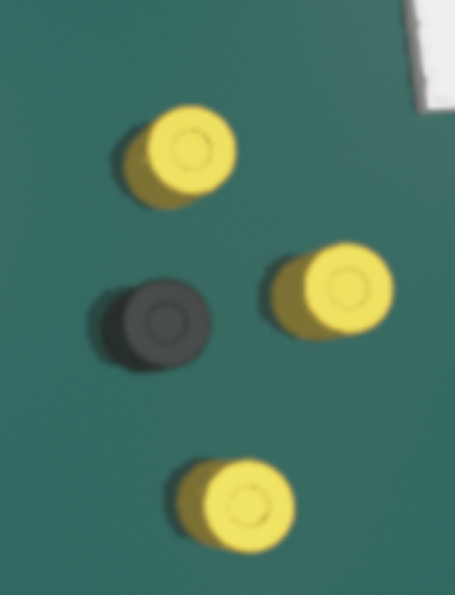

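View pics/c3.png

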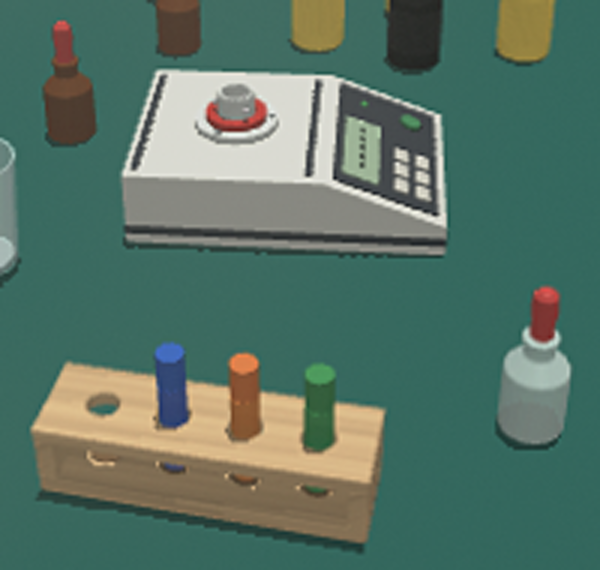

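Run:
```python
from h import *
T=lambda x,y:(130+x/3.2,160+y/3.2)
S=lambda x,y:(240+x/3,200+y/3)
for n,t,s,z in [('amber',(74,339),(244,361),102),('green',(75,411),(320,373),102),('blue',(76,266),(170,352),102),('hole',(98,205),(103,404),52),('well',(600,187),(236,90),92)]:
    print(n,onz('top',T(*t),z).round(1),onz('side',S(*s),z).round(1),tri([('top',T(*t),None),('side',S(*s),None)]).round(1))
print('shield',onz('top',(400+167/3.5,180+323/3.5),70))
print('yel',onz('top',[(400+192/3.5,180+150/3.5),(400+348/3.5,180+287/3.5),(400+248/3.5,180+506/3.5)],70))
# colorimeter deck corners, far end
print('deck',onz('top',[T(452,95),T(713,52),T(775,438),T(518,480)],62))
print('racktop',onz('top',[T(50,153),T(148,152),T(48,472),T(147,468)],52))
print('dropA',onz('top',(203,352),110),'dropC',onz('top',(433,155),110), 'dropB',onz('top',(342,133),110))
print('dropA',onz('side',(422,300),110),'dropC',onz('side',(298,184),110), 'dropB',onz('side',(261,210),110))
```

```text
amber [[498.6 281.7 102. ]] [[498.6 285.3 102. ]] [499.1 282.5  99.5]
green [[454.6 280.6 102. ]] [[453.6 286.  102. ]] [454.6 281.8  98.1]
blue [[543.6 280.9 102. ]] [[542.9 286.9 102. ]] [544.3 282.3  97.7]
hole [[589.2 282.4  52. ]] [[588.3 287.4  52. ]] [589.9 283.5  48.1]
well [[585.3 -42.3  92. ]] [[585.4 -38.7  92. ]] [586.  -42.2  89.9]
shield [[ 472.35804699 -300.31287294   70.        ]]
yel [[ 572.12205272 -320.22886665   70.        ]
 [ 490.13271696 -405.37925345   70.        ]
 [ 367.43195923 -340.61880352   70.        ]]
deck [[ 652.86163793   51.74382755   62.        ]
 [ 676.37683523 -117.07783738   62.        ]
 [ 427.65487709 -147.7068385    62.        ]
 [ 405.86695283   14.18869454   62.        ]]
racktop [[624.20123163 313.90234099  52.        ]
 [623.04956779 250.23330888  52.        ]
 [418.85244408 312.6992321   52.        ]
 [419.71192042 249.78547821  52.        ]]
dropA [[330.81813219 182.28342335 110.        ]] dropC [[ 703.59464839 -275.20806436  110.        ]] dropB [[753.82359263 -95.90604003 110.        ]]
dropA [[330.44721526 202.48564442 110.        ]] dropC [[ 700.07980042 -253.53809257  110.        ]] dropB [[745.92390411 -77.67934374 110.        ]]
```

Run:
```python
from h import *
print(proj('wrist',[[0,0,0],[0,0,150]]))
print('wrist',onz('wrist',[(430,90),(400,215),(380,330)],0).round(),onz('wrist',[(430,90),(400,215),(380,330)],150).round())
for z in (0,100,200,300): print(z,onz('top',[(10,375),(42,405)],z).round(), onz('side',[(500,355),(420,475)],z).round())
t=cv2.imread('pics/top0.png');s=cv2.imread('pics/side0.png')
crop(t,0,330,160,480,4,'pics/c4.png')
crop(s,380,280,640,480,3,'pics/c5.png')
```

```text
[[-181.0448546   197.80154267]
 [-508.58682285  246.12676031]]
wrist [[ 97. 642.   0.]
 [213. 583.   0.]
 [349. 523.   0.]] [[ 93. 596. 150.]
 [164. 560. 150.]
 [246. 523. 150.]]
0 [[286. 612.   0.]
 [223. 543.   0.]] [[171. 200.   0.]
 [307. 472.   0.]]
100 [[296. 557. 100.]
 [238. 493. 100.]] [[200. 306. 100.]
 [314. 533. 100.]]
200 [[306. 501. 200.]
 [253. 443. 200.]] [[230. 411. 200.]
 [321. 594. 200.]]
300 [[315. 446. 300.]
 [268. 394. 300.]] [[259. 516. 300.]
 [328. 654. 300.]]
```

View pics/c4.png

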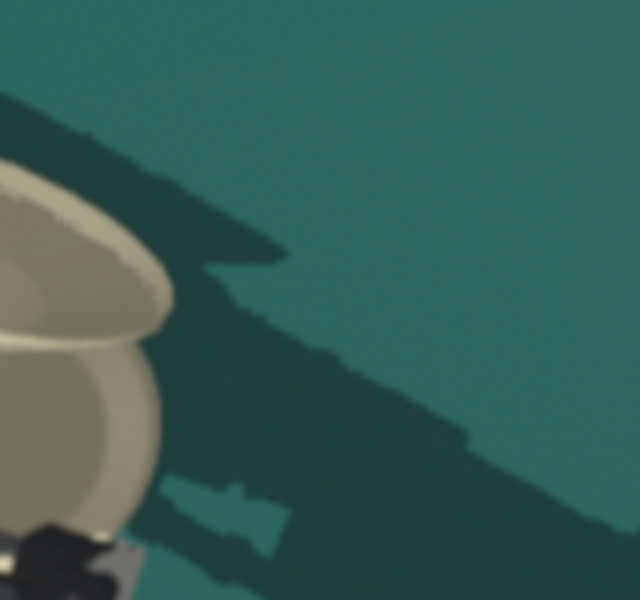

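View pics/c5.png

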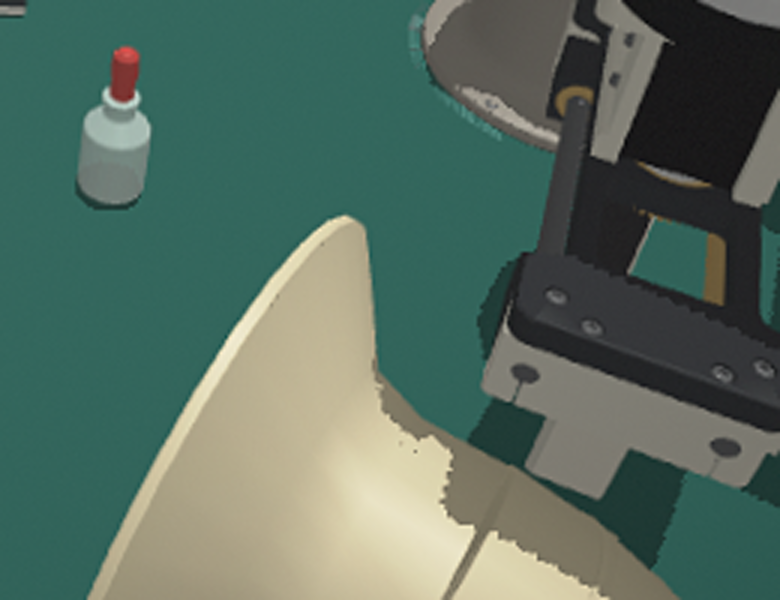

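Run:
```python
from h import *
print(tri([('top',(42,402),None),('side',(498,352),None)]))
print(tri([('top',(10,375),None),('side',(465,385),None)]))
print(tri([('top',(30,412),None),('side',(507,405),None)]))
print(tri([('top',(36,455),None),('wrist',(375,330),None)]))
```

```text
[250.49124871 433.174536   224.61735773]
[293.78922273 490.62705629 222.42782197]
[231.240392   474.87425691 181.53371238]
[185.07384153 489.07887726 199.62426468]
```

Request:
arm_command(
  plan=[
    {"tx": -4.5, "jaw": 1},
    {"tx": -4.5, "jaw": 1},
    {"tx": -4.5, "jaw": 1},
    {"tx": -4.5, "jaw": 1},
    {"ty": -3.84, "tz": -0.98, "jaw": 1},
    {"ty": -3.84, "tz": -0.98, "jaw": 1},
    {"ty": -3.84, "tz": -0.98, "jaw": 1},
    {"ty": -3.84, "tz": -0.98, "jaw": 1},
    {"ty": -3.84, "tz": -0.98, "jaw": 1},
    {"ty": -3.84, "tz": -0.98, "jaw": 1},
    {"ty": -3.84, "tz": -0.98, "jaw": 1},
    {"ty": -3.84, "tz": -0.98, "jaw": 1},
    {"ty": -3.84, "tz": -0.98, "jaw": 1},
    {"ty": -3.84, "tz": -0.98, "jaw": 1},
    {"wx": -0.11, "jaw": 1},
    {"wx": -0.11, "jaw": 1},
    {"wx": -0.105, "jaw": 1},
    {"tx": 4, "jaw": 1},
    {"tx": 4, "jaw": 1},
    {"tx": 4, "jaw": 1},
  ],
)

```text
invalid input at $.plan[0]: expected keys tx, ty, tz, wx, wy, wz, jaw
```

Run:
```python
from h import *
o=readout.get_obs();print(o['time'],o['tool_pos'],R.from_euler('xyz',o['tcp_rot']).as_matrix().round(3),o['joint_positions'].round(2))
cv2.imwrite('pics/w1.png',imaging.capture('wrist'))
np.save('o1.npy',o,allow_pickle=True)
```

```text
0.15 [166.40335147 497.64767984 248.20905273] [[-0.    -0.948  0.317]
 [-0.001  0.317  0.948]
 [-1.     0.    -0.001]] [ 1.1   0.34  1.52 -0.    1.28 -0.15]
```

View pics/w1.png

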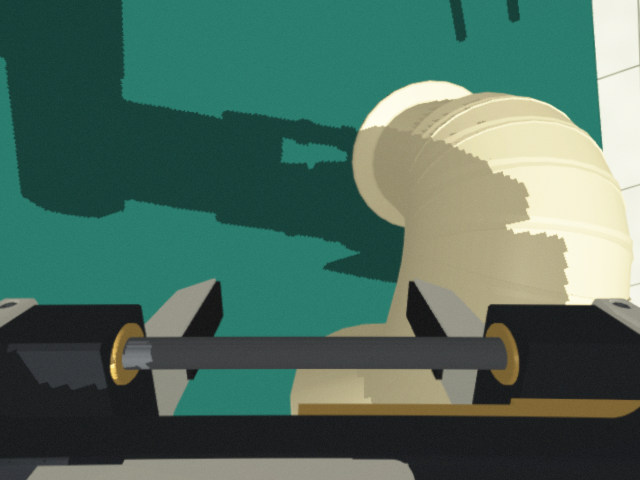

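All keys are required in every row.

Request:
arm_command(
  plan=[
    {"tx": -4.5, "ty": 0, "tz": 0, "wx": 0, "wy": 0, "wz": 0, "jaw": 1},
    {"tx": -4.5, "ty": 0, "tz": 0, "wx": 0, "wy": 0, "wz": 0, "jaw": 1},
    {"tx": -4.5, "ty": 0, "tz": 0, "wx": 0, "wy": 0, "wz": 0, "jaw": 1},
    {"tx": -4.5, "ty": 0, "tz": 0, "wx": 0, "wy": 0, "wz": 0, "jaw": 1},
    {"tx": 0, "ty": -3.84, "tz": -0.98, "wx": 0, "wy": 0, "wz": 0, "jaw": 1},
    {"tx": 0, "ty": -3.84, "tz": -0.98, "wx": 0, "wy": 0, "wz": 0, "jaw": 1},
    {"tx": 0, "ty": -3.84, "tz": -0.98, "wx": 0, "wy": 0, "wz": 0, "jaw": 1},
    {"tx": 0, "ty": -3.84, "tz": -0.98, "wx": 0, "wy": 0, "wz": 0, "jaw": 1},
    {"tx": 0, "ty": -3.84, "tz": -0.98, "wx": 0, "wy": 0, "wz": 0, "jaw": 1},
    {"tx": 0, "ty": -3.84, "tz": -0.98, "wx": 0, "wy": 0, "wz": 0, "jaw": 1},
    {"tx": 0, "ty": -3.84, "tz": -0.98, "wx": 0, "wy": 0, "wz": 0, "jaw": 1},
    {"tx": 0, "ty": -3.84, "tz": -0.98, "wx": 0, "wy": 0, "wz": 0, "jaw": 1},
    {"tx": 0, "ty": -3.84, "tz": -0.98, "wx": 0, "wy": 0, "wz": 0, "jaw": 1},
    {"tx": 0, "ty": -3.84, "tz": -0.98, "wx": 0, "wy": 0, "wz": 0, "jaw": 1},
    {"tx": 0, "ty": 0, "tz": 0, "wx": -0.11, "wy": 0, "wz": 0, "jaw": 1},
    {"tx": 0, "ty": 0, "tz": 0, "wx": -0.11, "wy": 0, "wz": 0, "jaw": 1},
    {"tx": 0, "ty": 0, "tz": 0, "wx": -0.105, "wy": 0, "wz": 0, "jaw": 1},
    {"tx": 4, "ty": 0, "tz": 0, "wx": 0, "wy": 0, "wz": 0, "jaw": 1},
    {"tx": 4, "ty": 0, "tz": 0, "wx": 0, "wy": 0, "wz": 0, "jaw": 1},
    {"tx": 4, "ty": 0, "tz": 0, "wx": 0, "wy": 0, "wz": 0, "jaw": 1},
  ],
)

```text
time: 2.2
tool_pos: [499.4, 283.0, 307.3]
tcp_rot: [-1.02, 1.57, 0.553]
contact_force: [0.6, 0.6, 0.3]
grip_width: 91.8
```

Run:
```python
from h import *
o=readout.get_obs();print(o['time'],o['tool_pos'],R.from_euler('xyz',o['tcp_rot']).as_matrix().round(3),o['joint_positions'].round(2))
cv2.imwrite('pics/w2.png',imaging.capture('wrist'))
np.save('o2.npy',o,allow_pickle=True)
```

```text
2.2 [499.37036286 283.03727533 307.25154113] [[ 0.    -1.    -0.002]
 [ 0.    -0.002  1.   ]
 [-1.    -0.     0.   ]] [ 0.38  0.4   1.28  0.    1.46 -1.19]
```

View pics/w2.png

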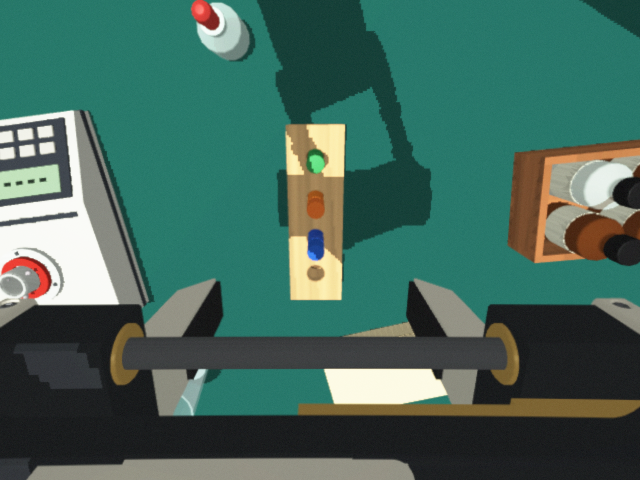

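Run:
```python
from h import *
s=cv2.imread('pics/w2.png')
crop(s,270,120,370,310,3.1,'pics/c6.png');crop(s,0,210,100,320,5,'pics/c7.png')
o=np.load('o2.npy',allow_pickle=True).item()
print(proj('wrist',[[499,283,102],[544,283,102],[454,283,102],[586,-42,92]],o))
```

```text
[[314.12781421 208.65146274]
 [313.98985943 251.3762597 ]
 [314.2772932  162.31483509]
 [ 10.18480468 284.22125811]]
```

View pics/c6.png

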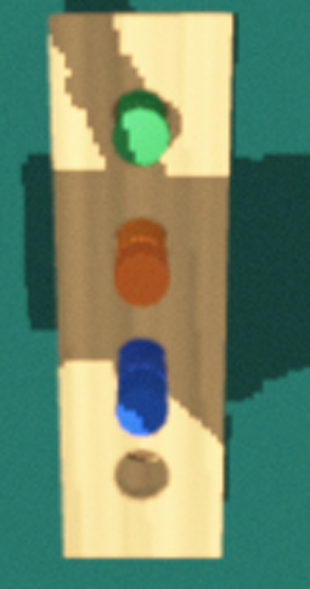

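View pics/c7.png

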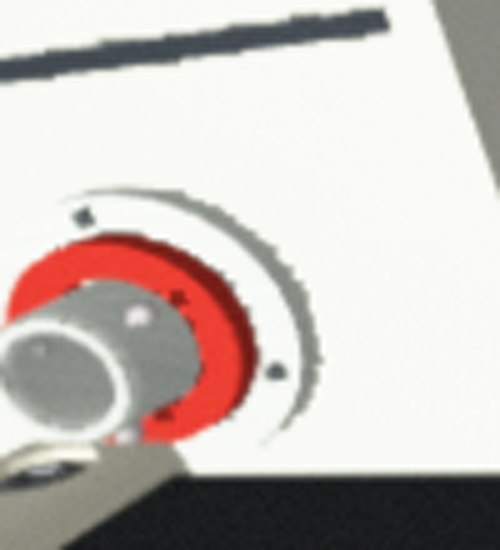

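Request:
arm_command(
  plan=[
    {"tx": 4, "ty": 0, "tz": 0.1, "wx": 0, "wy": 0, "wz": 0, "jaw": 1},
    {"tx": 4, "ty": 0, "tz": 0, "wx": 0, "wy": 0, "wz": 0, "jaw": 1},
    {"tx": 4, "ty": 0, "tz": 0, "wx": 0, "wy": 0, "wz": 0, "jaw": 1},
    {"tx": 4, "ty": 0, "tz": 0, "wx": 0, "wy": 0, "wz": 0, "jaw": 1},
    {"tx": 3, "ty": 0, "tz": 0, "wx": 0, "wy": 0, "wz": 0, "jaw": 1},
    {"tx": 2.5, "ty": 0, "tz": 0, "wx": 0, "wy": 0, "wz": 0, "jaw": 1},
    {"tx": 0, "ty": 0, "tz": 0, "wx": 0, "wy": 0, "wz": 0, "jaw": -1},
    {"tx": 0, "ty": 0, "tz": 0, "wx": 0, "wy": 0, "wz": 0, "jaw": -1},
    {"tx": 0, "ty": 0, "tz": 0, "wx": 0, "wy": 0, "wz": 0, "jaw": -1},
    {"tx": 0, "ty": 0, "tz": 0, "wx": 0, "wy": 0, "wz": 0, "jaw": -1},
    {"tx": 0, "ty": 0, "tz": 0, "wx": 0, "wy": 0, "wz": 0, "jaw": -1},
    {"tx": 0, "ty": 0, "tz": 0, "wx": 0, "wy": 0, "wz": 0, "jaw": -1},
    {"tx": 0, "ty": 0, "tz": 0, "wx": 0, "wy": 0, "wz": 0, "jaw": -1},
    {"tx": 0, "ty": 0, "tz": 0, "wx": 0, "wy": 0, "wz": 0, "jaw": -1},
  ],
)

```text
time: 3.65
tool_pos: [499.6, 284.2, 93.9]
tcp_rot: [-0.704, 1.571, 0.869]
contact_force: [0.3, -0.2, -0.9]
grip_width: 32.5
```

Request:
arm_command(
  plan=[
    {"tx": 0, "ty": 0, "tz": 0, "wx": 0, "wy": 0, "wz": 0, "jaw": -1},
    {"tx": 0, "ty": 0, "tz": 0, "wx": 0, "wy": 0, "wz": 0, "jaw": -1},
    {"tx": 0, "ty": 0, "tz": 0, "wx": 0, "wy": 0, "wz": 0, "jaw": -1},
    {"tx": 0, "ty": 0, "tz": 0, "wx": 0, "wy": 0, "wz": 0, "jaw": -1},
    {"tx": 0, "ty": 0, "tz": 0, "wx": 0, "wy": 0, "wz": 0, "jaw": -1},
  ],
)

```text
time: 4.15
tool_pos: [499.6, 284.2, 93.7]
tcp_rot: [0.579, 1.571, 2.152]
contact_force: [0.1, 0.1, -0.2]
grip_width: 17.3
```

Run:
```python
from h import *
o=readout.get_obs();print(o['time'],o['tool_pos'],o['grip_width'],o['contact_force'],o['joint_positions'].round(2))
cv2.imwrite('pics/w3.png',imaging.capture('wrist'))
```

```text
4.15 [499.58653048 284.15625173  93.70213658] 17.320280737916615 [ 0.12926409  0.07293574 -0.17276808] [ 0.38  0.59  1.58  0.    0.97 -1.19]
```

View pics/w3.png

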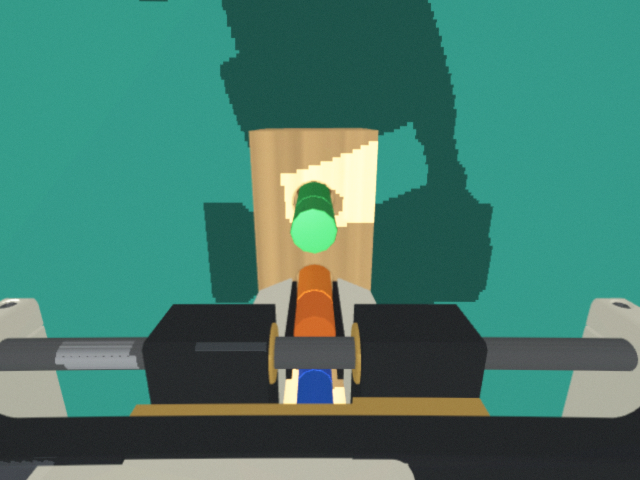

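Request:
arm_command(
  plan=[
    {"tx": -2, "ty": 0, "tz": 0, "wx": 0, "wy": 0, "wz": 0, "jaw": -1},
    {"tx": -2.5, "ty": 0, "tz": 0, "wx": 0, "wy": 0, "wz": 0, "jaw": -1},
    {"tx": -3, "ty": 0, "tz": 0, "wx": 0, "wy": 0, "wz": 0, "jaw": -1},
    {"tx": -3, "ty": 0, "tz": 0, "wx": 0, "wy": 0, "wz": 0, "jaw": -1},
    {"tx": -2.5, "ty": 0, "tz": 0, "wx": 0, "wy": 0, "wz": 0, "jaw": -1},
    {"tx": 0, "ty": -0.54, "tz": -2.04, "wx": 0, "wy": 0, "wz": 0, "jaw": -1},
    {"tx": 0, "ty": -1.08, "tz": -4.08, "wx": 0, "wy": 0, "wz": 0, "jaw": -1},
    {"tx": 0, "ty": -1.08, "tz": -4.08, "wx": 0, "wy": 0, "wz": 0, "jaw": -1},
    {"tx": 0, "ty": -1.08, "tz": -4.08, "wx": 0, "wy": 0, "wz": 0, "jaw": -1},
    {"tx": 0, "ty": -1.08, "tz": -4.08, "wx": 0, "wy": 0, "wz": 0, "jaw": -1},
    {"tx": 0, "ty": -1.08, "tz": -4.08, "wx": 0, "wy": 0, "wz": 0, "jaw": -1},
    {"tx": 0, "ty": -1.08, "tz": -4.08, "wx": 0, "wy": 0, "wz": 0, "jaw": -1},
    {"tx": 0, "ty": -1.08, "tz": -4.08, "wx": 0, "wy": 0, "wz": 0, "jaw": -1},
    {"tx": 0, "ty": -0.54, "tz": -2.04, "wx": 0, "wy": 0, "wz": 0, "jaw": -1},
    {"tx": 0, "ty": 0, "tz": 0, "wx": 0, "wy": 0, "wz": 0, "jaw": -1},
    {"tx": 0, "ty": 0, "tz": 0, "wx": 0, "wy": 0, "wz": 0, "jaw": -1},
  ],
)

```text
time: 5.8
tool_pos: [586.4, -42.0, 223.4]
tcp_rot: [0.78, 1.57, 2.352]
contact_force: [-0.4, -0.3, -0.4]
grip_width: 17.2
```

Run:
```python
from h import *
o=readout.get_obs();print(o['time'],o['tool_pos'],o['grip_width'],o['contact_force'],o['joint_positions'].round(2),R.from_euler('xyz',o['tcp_rot']).as_matrix().round(3))
np.save('o4.npy',o,allow_pickle=True)
I={}
for n in ('wrist','side','top'):
  I[n]=imaging.capture(n);cv2.imwrite(f'pics/{n}4.png',I[n])
crop(I['wrist'],200,150,440,340,3.3,'pics/c8.png')
crop(I['side'],270,180,390,290,5,'pics/c9.png')
print(proj('wrist',[[586,-42,92]],o),proj('side',[[586,-42,92]]))
```

```text
5.8 [586.44169092 -41.99551586 223.40387138] 17.158161779221768 [-0.37310155 -0.26008023 -0.43854303] [-0.2   0.48  1.38  0.    1.28 -1.77] [[-0.001 -1.    -0.001]
 [ 0.001 -0.001  1.   ]
 [-1.     0.001  0.001]]
[[314.11452986 231.22628801]] [[318.74791694 229.3153138 ]]
```

View pics/c8.png

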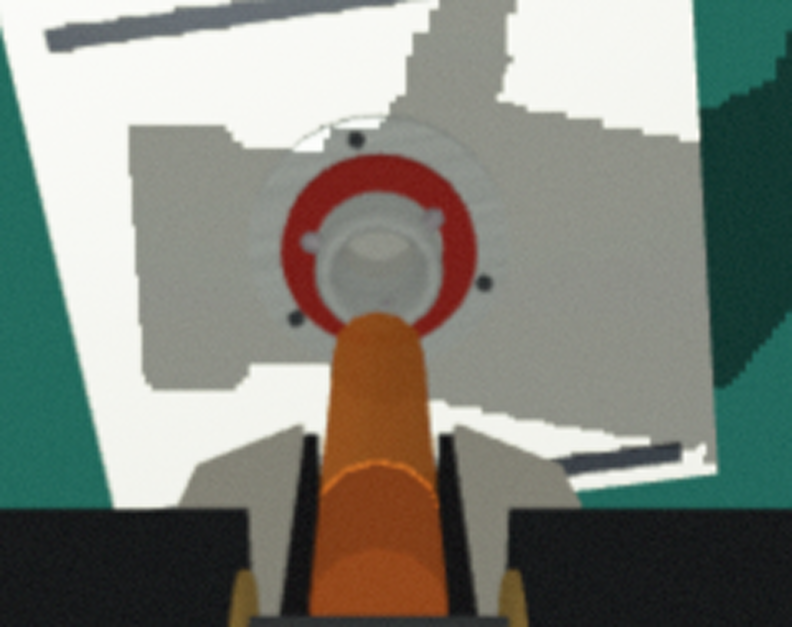

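View pics/c9.png

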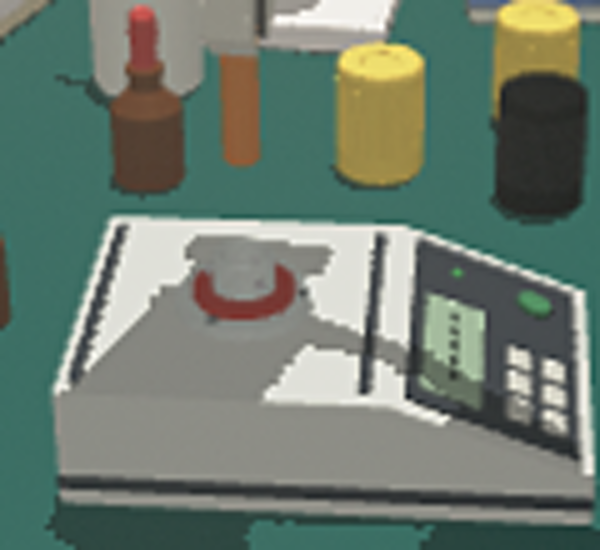

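View pics/top4.png

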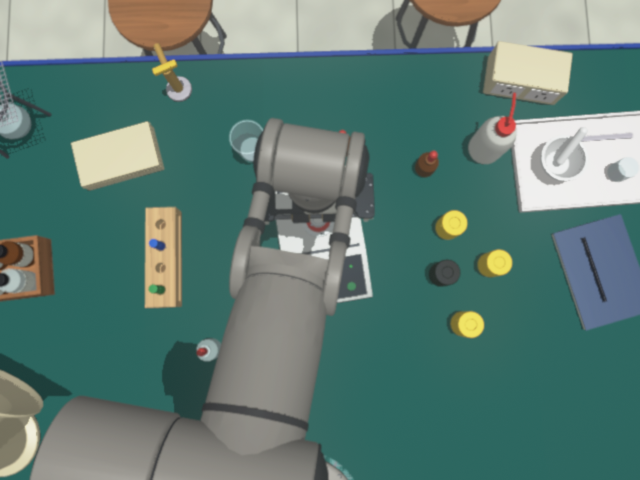

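Run:
```python
from h import *
o=np.load('o4.npy',allow_pickle=True).item()
a=np.linspace(0,2*np.pi,73)
f=proj('wrist',np.c_[o['tool_pos'][0]+9*np.cos(a),o['tool_pos'][1]+9*np.sin(a),np.full(73,141.7)],o)
print((f.min(0)-[200,150])*3.3,(f.max(0)-[200,150])*3.3)
f=proj('wrist',np.c_[586+14*np.cos(a),-42+14*np.sin(a),np.full(73,92)],o)
print((f.min(0)-[200,150])*3.3,(f.max(0)-[200,150])*3.3)
f=proj('wrist',np.c_[586+34*np.cos(a),-42+34*np.sin(a),np.full(73,68)],o)
print((f.min(0)-[200,150])*3.3,(f.max(0)-[200,150])*3.3)
```

```text
[331.55491797 302.23914875] [422.07607989 386.79365667]
[317.99910595 211.2777323 ] [435.14597701 323.08201498]
[244.88950774 109.13018576] [508.04601914 362.47635106]
```

Run:
```python
from h import *
I=cv2.imread('pics/wrist4.png')
c=cv2.resize(I[195:260,275:355],None,fx=9,fy=9,interpolation=cv2.INTER_CUBIC)
o=np.load('o4.npy',allow_pickle=True).item()
a=np.linspace(0,2*np.pi,73)
for x,y,z,r,col in [(*o['tool_pos'][:2],141.7,9,(255,0,0)),(586,-42,92,14,(0,255,0)),(586,-42,92,10.5,(0,255,255)),(586,-42,68,15.5,(255,255,0))]:
  f=proj('wrist',np.c_[x+r*np.cos(a),y+r*np.sin(a),np.full(73,z)],o)
  f=((f-[275,195]+.5)*9).astype(int)
  cv2.polylines(c,[f.reshape(-1,1,2)],True,col,1)
cv2.imwrite('pics/c10.png',c)
```

```text
(no output)
```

View pics/c10.png

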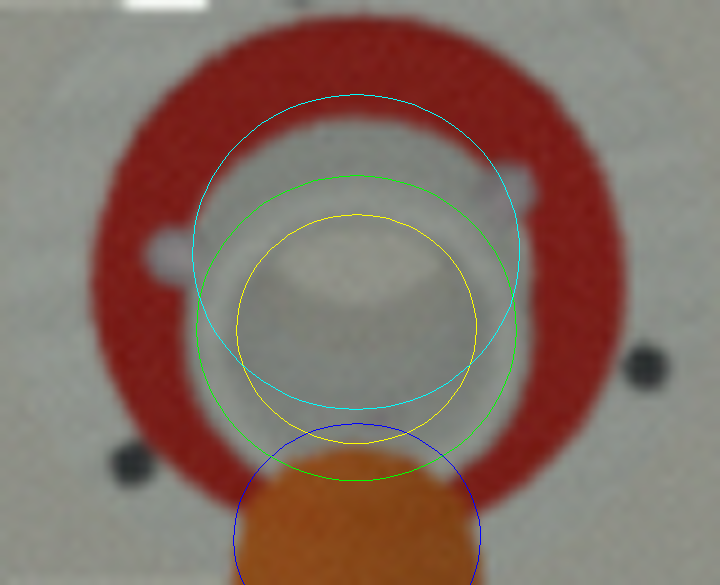

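Run:
```python
from h import *
o=np.load('o4.npy',allow_pickle=True).item()
px=[(275+132/9-.5,195+464/9-.5),(275+645/9-.5,195+367/9-.5),(200+356/3.3-.3,150+140/3.3-.3)]
P=onz('wrist',px,68,o);print(P,P.mean(0),np.linalg.norm(P-P.mean(0),axis=1))
q=onz('wrist',[(275+148/9-.5,195+252/9-.5),(275+533/9-.5,195+180/9-.5)],82,o);print(q)
foot=onz('wrist',[(275+360/9-.5,195+449/9-.5)],141.7,o);print('foot near edge',foot)
# side pictures initial: screws
```

```text
[[607.1117657  -63.66832626  68.        ]
 [597.14671485 -14.30436878  68.        ]
 [559.54564353 -47.45577063  68.        ]] [587.93470803 -41.80948855  68.        ] [29.07865758 29.00676962 28.94511158]
[[581.75018316 -60.80573396  82.        ]
 [574.98333456 -26.21198468  82.        ]]
foot near edge [[579.36812055 -41.80751043 141.7       ]]
```

Request:
arm_command(
  plan=[
    {"tx": 2, "ty": 0.03, "tz": 0, "wx": 0, "wy": 0, "wz": 0, "jaw": -1},
    {"tx": 2, "ty": 0, "tz": 0, "wx": 0, "wy": 0, "wz": 0, "jaw": -1},
    {"tx": 1, "ty": 0, "tz": 0, "wx": 0, "wy": 0, "wz": 0, "jaw": -1},
    {"tx": 0.5, "ty": 0, "tz": 0, "wx": 0, "wy": 0, "wz": 0, "jaw": -1},
    {"tx": 0.5, "ty": 0, "tz": 0, "wx": 0, "wy": 0, "wz": 0, "jaw": -1},
  ],
)

```text
time: 6.45
tool_pos: [586.7, -41.6, 164.0]
tcp_rot: [-1.646, 1.57, -0.072]
contact_force: [0.2, 0.5, 0.4]
grip_width: 17.3
```

Request:
arm_command(
  plan=[
    {"tx": 0.5, "ty": 0, "tz": 0, "wx": 0, "wy": 0, "wz": 0, "jaw": -1},
    {"tx": 1, "ty": 0, "tz": 0, "wx": 0, "wy": 0, "wz": 0, "jaw": -1},
    {"tx": 1, "ty": 0, "tz": 0, "wx": 0, "wy": 0, "wz": 0, "jaw": -1},
    {"tx": 0.7, "ty": 0, "tz": 0, "wx": 0, "wy": 0, "wz": 0, "jaw": -1},
    {"tx": 0.3, "ty": 0, "tz": 0, "wx": 0, "wy": 0, "wz": 0, "jaw": -1},
    {"tx": 0, "ty": 0, "tz": 0, "wx": 0, "wy": 0, "wz": 0, "jaw": -1},
  ],
)

```text
time: 7.05
tool_pos: [586.2, -42.0, 128.1]
tcp_rot: [1.272, 1.57, 2.845]
contact_force: [-0.7, -0.4, -0.3]
grip_width: 17.5
```

Request:
arm_command(
  plan=[
    {"tx": 0.2, "ty": 0, "tz": 0, "wx": 0, "wy": 0, "wz": 0, "jaw": -1},
    {"tx": 0.1, "ty": 0, "tz": 0, "wx": 0, "wy": 0, "wz": 0, "jaw": -1},
    {"tx": 0.1, "ty": 0, "tz": 0, "wx": 0, "wy": 0, "wz": 0, "jaw": -1},
    {"tx": 0, "ty": 0, "tz": 0, "wx": 0, "wy": 0, "wz": 0, "jaw": -1},
  ],
)

```text
time: 7.45
tool_pos: [586.4, -42.0, 124.7]
tcp_rot: [-0.947, 1.571, 0.626]
contact_force: [-0.4, 1.0, -0.8]
grip_width: 17.2
```

Request:
arm_command(
  plan=[
    {"tx": 0.1, "ty": 0, "tz": 0, "wx": 0, "wy": 0, "wz": 0, "jaw": -1},
    {"tx": 0.1, "ty": 0, "tz": 0, "wx": 0, "wy": 0, "wz": 0, "jaw": -1},
    {"tx": 0, "ty": 0, "tz": 0, "wx": 0, "wy": 0, "wz": 0, "jaw": -1},
  ],
)

```text
time: 7.75
tool_pos: [586.8, -42.1, 123.7]
tcp_rot: [-1.717, 1.569, -0.144]
contact_force: [-1.4, 0.9, 5.4]
grip_width: 17.3
```

Request:
arm_command(
  plan=[
    {"tx": -0.05, "ty": 0, "tz": 0, "wx": 0, "wy": 0, "wz": 0, "jaw": -1},
    {"tx": 0, "ty": 0, "tz": 0, "wx": 0, "wy": 0, "wz": 0, "jaw": 0},
    {"tx": 0, "ty": 0, "tz": 0, "wx": 0, "wy": 0, "wz": 0, "jaw": 0},
    {"tx": 0, "ty": 0, "tz": 0, "wx": 0, "wy": 0, "wz": 0, "jaw": 0},
    {"tx": 0, "ty": 0, "tz": 0, "wx": 0, "wy": 0, "wz": 0, "jaw": 0},
    {"tx": 0, "ty": 0, "tz": 0, "wx": 0, "wy": 0, "wz": 0, "jaw": 0},
    {"tx": -2, "ty": 0, "tz": 0, "wx": 0, "wy": 0, "wz": 0, "jaw": 1},
    {"tx": -4, "ty": 0, "tz": 0, "wx": 0, "wy": 0, "wz": 0, "jaw": 1},
    {"tx": -4, "ty": 0, "tz": 0, "wx": 0, "wy": 0, "wz": 0, "jaw": 1},
    {"tx": 0, "ty": 0, "tz": 0, "wx": 0, "wy": 0, "wz": 0, "jaw": 1},
  ],
)

```text
time: 8.75
tool_pos: [589.1, -42.5, 229.3]
tcp_rot: [-1.766, 1.56, -0.193]
contact_force: [1.1, -0.4, 0.3]
grip_width: 73.4
```

Run:
```python
from h import *
o=readout.get_obs();print(o['time'],o['tool_pos'],o['grip_width'],o['joint_positions'].round(2))
np.save('o5.npy',o,allow_pickle=True)
I=imaging.capture('wrist');cv2.imwrite('pics/w5.png',I);crop(I,200,130,440,310,3.3,'pics/c11.png')
print((proj('wrist',[[586.4,-42,132],[586.4,-42,92]],o)-[200,130])*3.3)
```

```text
8.75 [589.05595347 -42.51816116 229.28046471] 73.43519362000401 [-0.2   0.47  1.38  0.    1.28 -1.77]
[[380.58389779 367.46702051]
 [380.38305844 311.83652742]]
```

View pics/c11.png

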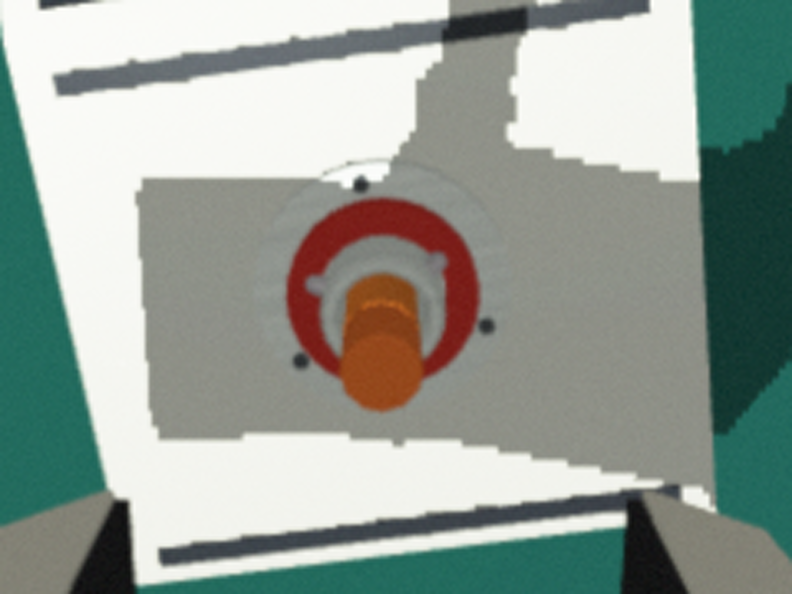

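Request:
arm_command(
  plan=[
    {"tx": 0, "ty": 1.63, "tz": -3.69, "wx": 0, "wy": 0, "wz": 0, "jaw": 1},
    {"tx": 0, "ty": 1.63, "tz": -3.69, "wx": 0, "wy": 0, "wz": 0, "jaw": 1},
    {"tx": 0, "ty": 1.63, "tz": -3.69, "wx": 0, "wy": 0, "wz": 0, "jaw": 1},
    {"tx": 0, "ty": 1.63, "tz": -3.69, "wx": 0, "wy": 0, "wz": 0, "jaw": 1},
    {"tx": 0, "ty": 1.63, "tz": -3.69, "wx": 0, "wy": 0, "wz": 0, "jaw": 1},
    {"tx": 0, "ty": 1.63, "tz": -3.69, "wx": 0, "wy": 0, "wz": 0, "jaw": 1},
    {"tx": 0, "ty": 1.63, "tz": -3.69, "wx": 0, "wy": 0, "wz": 0, "jaw": 1},
    {"tx": 0, "ty": 0, "tz": 0, "wx": 0.131, "wy": 0, "wz": 0, "jaw": 1},
    {"tx": 0, "ty": 0, "tz": 0, "wx": 0.131, "wy": 0, "wz": 0, "jaw": 1},
    {"tx": 0, "ty": 0, "tz": 0, "wx": 0.131, "wy": 0, "wz": 0, "jaw": 1},
    {"tx": 0, "ty": 0, "tz": 0, "wx": 0.131, "wy": 0, "wz": 0, "jaw": 1},
    {"tx": 0, "ty": 0, "tz": 0, "wx": 0, "wy": 0, "wz": 0, "jaw": 1},
  ],
)

```text
time: 10.0
tool_pos: [472.4, -300.3, 221.8]
tcp_rot: [1.348, 1.568, 2.395]
contact_force: [-0.1, 0.7, 0.5]
grip_width: 92.0
```

Run:
```python
from h import *
o=readout.get_obs();print(o['time'],o['tool_pos'],o['grip_width'],o['joint_positions'].round(2),R.from_euler('xyz',o['tcp_rot']).as_matrix().round(3))
np.save('o6.npy',o,allow_pickle=True)
I=imaging.capture('wrist');cv2.imwrite('pics/w6.png',I)
print(proj('wrist',[[472.4,-300.3,70]],o))
print(onz('side',(378.6,197.6),70))
```

```text
10.0 [ 472.37196199 -300.2597758   221.78141202] 92.01137817099274 [-0.7   0.43  1.47  0.    1.25 -1.75] [[-0.002 -0.866  0.5  ]
 [ 0.002  0.5    0.866]
 [-1.     0.003  0.001]]
[[313.99382027 224.83748695]]
[[ 472.61410429 -294.35400035   70.        ]]
```

View pics/w6.png

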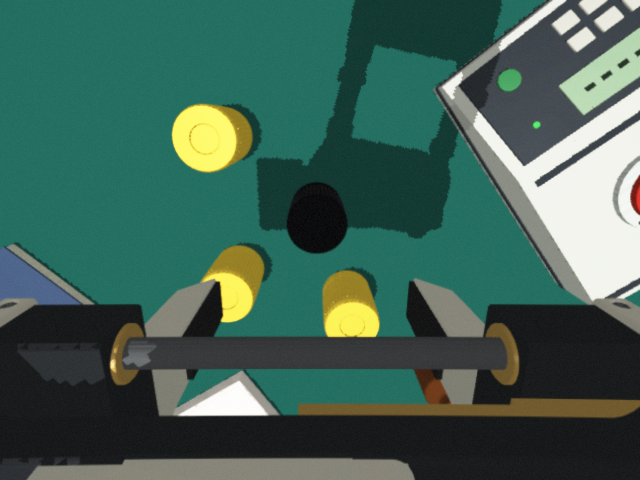

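Run:
```python
from h import *
I=cv2.imread('pics/w6.png')
I=(255*(I/255.)**.4).astype(np.uint8)
crop(I,265,165,365,265,6,'pics/c12.png')
```

```text
(no output)
```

View pics/c12.png

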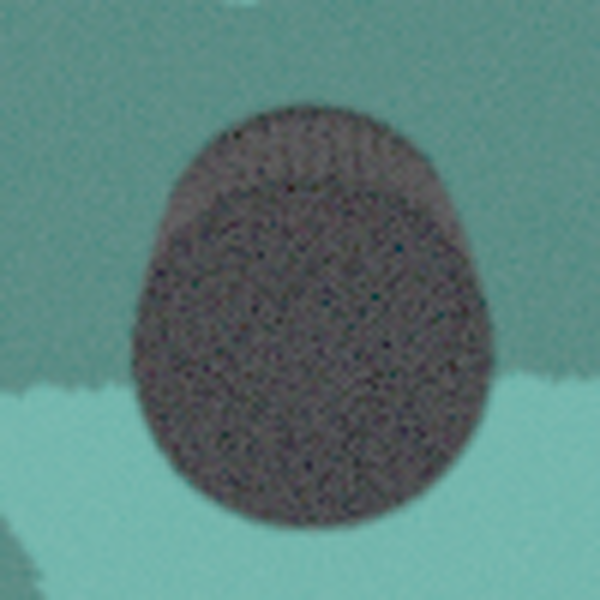

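Request:
arm_command(
  plan=[
    {"tx": 3, "ty": 0.15, "tz": 0.2, "wx": 0, "wy": 0, "wz": 0, "jaw": 1},
    {"tx": 4, "ty": 0, "tz": 0, "wx": 0, "wy": 0, "wz": 0, "jaw": 1},
    {"tx": 4, "ty": 0, "tz": 0, "wx": 0, "wy": 0, "wz": 0, "jaw": 1},
    {"tx": 4, "ty": 0, "tz": 0, "wx": 0, "wy": 0, "wz": 0, "jaw": 1},
    {"tx": 2.8, "ty": 0, "tz": 0, "wx": 0, "wy": 0, "wz": 0, "jaw": 1},
    {"tx": 0, "ty": 0, "tz": 0, "wx": 0, "wy": 0, "wz": 0, "jaw": -1},
    {"tx": 0, "ty": 0, "tz": 0, "wx": 0, "wy": 0, "wz": 0, "jaw": -1},
    {"tx": 0, "ty": 0, "tz": 0, "wx": 0, "wy": 0, "wz": 0, "jaw": -1},
    {"tx": 0, "ty": 0, "tz": 0, "wx": 0, "wy": 0, "wz": 0, "jaw": -1},
    {"tx": 0, "ty": 0, "tz": 0, "wx": 0, "wy": 0, "wz": 0, "jaw": -1},
    {"tx": 0, "ty": 0, "tz": 0, "wx": 0, "wy": 0, "wz": 0, "jaw": -1},
    {"tx": 0, "ty": 0, "tz": 0, "wx": 0, "wy": 0, "wz": 0, "jaw": -1},
    {"tx": 0, "ty": 0, "tz": 0, "wx": 0, "wy": 0, "wz": 0, "jaw": -1},
    {"tx": 0, "ty": 0, "tz": 0, "wx": 0, "wy": 0, "wz": 0, "jaw": -1},
  ],
)

```text
time: 11.45
tool_pos: [473.1, -298.4, 46.3]
tcp_rot: [-1.681, 1.569, -0.632]
contact_force: [-0.1, 0.7, 6.8]
grip_width: 51.9
```

Run:
```python
from h import *
o=readout.get_obs();print(o['time'],o['tool_pos'],o['grip_width'],o['contact_force'])
I=imaging.capture('wrist');cv2.imwrite('pics/w7.png',(255*(I/255.)**.5).astype(np.uint8))
```

```text
11.45 [ 473.06091081 -298.39498378   46.27584444] 51.864814404455565 [-0.13748303  0.6951931   6.84697337]
```

View pics/w7.png

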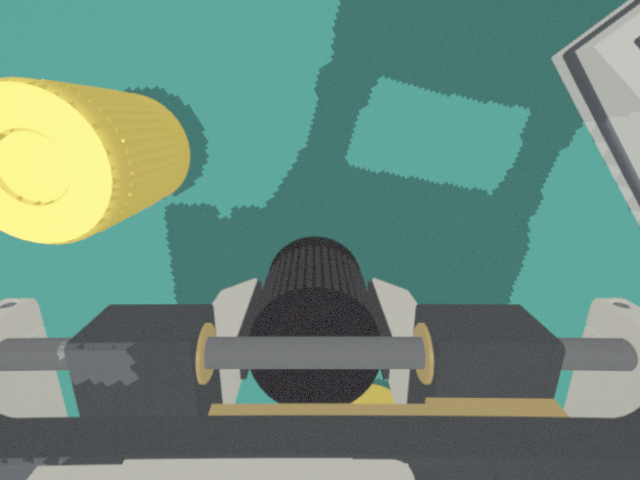

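Request:
arm_command(
  plan=[
    {"tx": 0, "ty": 0, "tz": 0, "wx": 0, "wy": 0, "wz": 0, "jaw": -1},
    {"tx": 0, "ty": 0, "tz": 0, "wx": 0, "wy": 0, "wz": 0, "jaw": -1},
  ],
)

```text
time: 11.7
tool_pos: [473.1, -298.4, 46.3]
tcp_rot: [-1.664, 1.569, -0.615]
contact_force: [-1.8, 0.7, 6.7]
grip_width: 51.6
```

Request:
arm_command(
  plan=[
    {"tx": -1, "ty": 0, "tz": 0, "wx": 0, "wy": 0, "wz": 0, "jaw": -1},
    {"tx": -1, "ty": 0, "tz": 0, "wx": 0, "wy": 0, "wz": 0, "jaw": -1},
    {"tx": 0, "ty": 0, "tz": 0, "wx": 0, "wy": 0, "wz": 0, "jaw": -1},
    {"tx": 0, "ty": 0, "tz": 0, "wx": 0, "wy": 0, "wz": 0, "jaw": -1},
  ],
)

```text
time: 12.1
tool_pos: [472.7, -298.2, 65.6]
tcp_rot: [-1.669, 1.57, -0.62]
contact_force: [0.4, -0.8, -1.8]
grip_width: 51.7
```

Run:
```python
from h import *
o=readout.get_obs();print(o['time'],o['tool_pos'],o['grip_width'],o['contact_force'],R.from_euler('xyz',o['tcp_rot']).as_matrix().round(4))
I=imaging.capture('wrist');cv2.imwrite('pics/w8.png',(255*(I/255.)**.5).astype(np.uint8))
I=imaging.capture('side');crop(I,320,160,440,240,6,'pics/c13.png')
```

```text
12.1 [ 472.71741214 -298.20786065   65.59520997] 51.7201563063768 [ 0.35877754 -0.77699755 -1.83296201] [[ 6.000e-04 -8.670e-01  4.984e-01]
 [-4.000e-04  4.984e-01  8.670e-01]
 [-1.000e+00 -8.000e-04 -1.000e-04]]
```

View pics/c13.png

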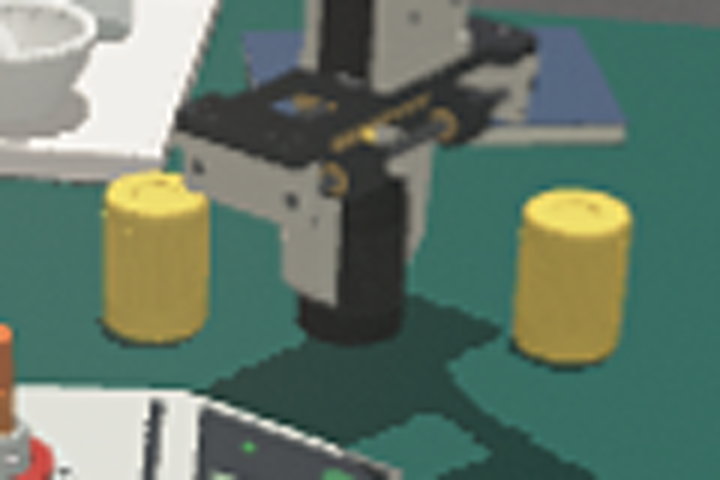

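View pics/w8.png

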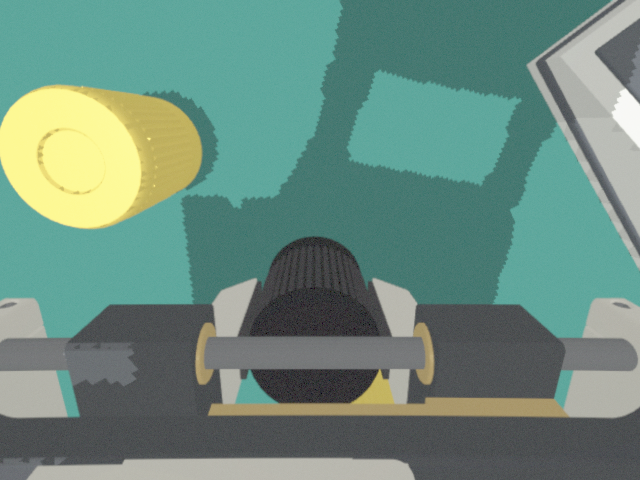

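Run:
```python
from h import *
o=readout.get_obs()
Rt=R.from_euler('xyz',o['tcp_rot']).as_matrix()
a=np.linspace(0,2*np.pi,73)
for dy in (-2,0,2):
  for h in (46.3,-23.7):
    P=np.c_[np.full(73,h),dy+26*np.cos(a),26*np.sin(a)]@Rt.T+o['tool_pos']
    f=proj('wrist',P,o);print(dy,h,f.min(0).round(1),f.max(0).round(1))
I=cv2.imread('pics/w8.png');crop(I,235,220,395,420,3.9,'pics/c14.png')
```

```text
-2 46.3 [268.  236.7] [360.4 321. ]
-2 -23.7 [244.8 299. ] [383.8 416.7]
0 46.3 [267.9 233.1] [360.5 318. ]
0 -23.7 [244.5 293.9] [384.1 412.6]
2 46.3 [267.7 229.6] [360.7 315. ]
2 -23.7 [244.2 288.7] [384.5 408.6]
```

View pics/c14.png

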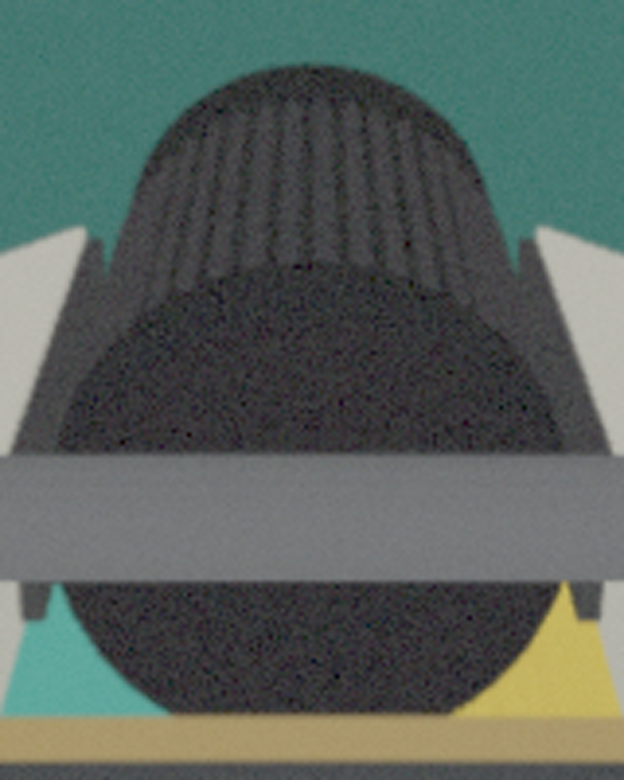

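Run:
```python
from h import *
o=np.load('o6.npy',allow_pickle=True).item()
a=np.linspace(0,2*np.pi,73)
for z,r in ((70,26),(70,25),(68,26),(0,26)):
    P=np.c_[474+r*np.cos(a),-298+r*np.sin(a),np.full(73,z)]
    f=proj('wrist',P,o);f=(f-[265,165]+.5)*6;print(z,r,f.min(0).round(1),f.max(0).round(1),np.ptp(f,axis=0))
```

```text
70 26 [131.9 181.3] [501.6 536.5] [369.69767048 355.21322487]
70 25 [139.  188.5] [494.5 530. ] [355.47405698 341.52862785]
68 26 [133.  178.4] [500.3 531.6] [367.36821541 353.18453827]
0 26 [161.6  98. ] [464.2 393.7] [302.57199599 295.73188079]
```

Request:
arm_command(
  plan=[
    {"tx": -3, "ty": 0, "tz": 0, "wx": 0, "wy": 0, "wz": 0, "jaw": -1},
    {"tx": -4, "ty": 0, "tz": 0, "wx": 0, "wy": 0, "wz": 0, "jaw": -1},
    {"tx": -4, "ty": 0, "tz": 0, "wx": 0, "wy": 0, "wz": 0, "jaw": -1},
    {"tx": -3, "ty": 0, "tz": 0, "wx": 0, "wy": 0, "wz": 0, "jaw": -1},
    {"tx": 0, "ty": 0.36, "tz": 3.48, "wx": 0, "wy": 0, "wz": 0, "jaw": -1},
    {"tx": 0, "ty": 0.36, "tz": 3.48, "wx": 0, "wy": 0, "wz": 0, "jaw": -1},
    {"tx": 0, "ty": 0.36, "tz": 3.48, "wx": 0, "wy": 0, "wz": 0, "jaw": -1},
    {"tx": 0, "ty": 0.36, "tz": 3.48, "wx": 0, "wy": 0, "wz": 0, "jaw": -1},
    {"tx": 0, "ty": 0.36, "tz": 3.48, "wx": 0, "wy": 0, "wz": 0, "jaw": -1},
    {"tx": 0, "ty": 0.36, "tz": 3.48, "wx": 0, "wy": 0, "wz": 0, "jaw": -1},
    {"tx": 0, "ty": 0.36, "tz": 3.48, "wx": 0, "wy": 0, "wz": 0, "jaw": -1},
    {"tx": 0, "ty": 0.36, "tz": 3.5, "wx": 0, "wy": 0, "wz": 0, "jaw": -1},
    {"tx": 0, "ty": 0, "tz": 0, "wx": 0, "wy": 0, "wz": 0, "jaw": -1},
    {"tx": 0, "ty": 0, "tz": 0, "wx": 0, "wy": 0, "wz": 0, "jaw": -1},
    {"tx": 0, "ty": 0, "tz": 0, "wx": 0, "wy": 0, "wz": 0, "jaw": -1},
  ],
)

```text
time: 13.7
tool_pos: [586.0, -42.9, 204.8]
tcp_rot: [2.141, 1.57, -3.094]
contact_force: [-0.5, -0.4, -1.9]
grip_width: 51.8
```

Run:
```python
from h import *
o=readout.get_obs();print(o['time'],o['tool_pos'],o['grip_width'],o['contact_force'],o['moment'],o['joint_positions'].round(2))
np.save('o9.npy',o,allow_pickle=True)
I=imaging.capture('wrist');cv2.imwrite('pics/w9.png',I);crop((255*(I/255.)**.5).astype(np.uint8),190,110,440,290,3.2,'pics/c15.png')
I=imaging.capture('side');cv2.imwrite('pics/s9.png',I);crop((255*(I/255.)**.6).astype(np.uint8),270,140,380,250,5.4,'pics/c16.png')
print((proj('side',[o['tool_pos'],o['tool_pos']-[0,0,46.3],[586.4,-42,132]])-[270,140])*5.4)
```

```text
13.7 [586.03014478 -42.91036655 204.79015462] 51.78388317081457 [-0.45136513 -0.36698332 -1.9045975 ] [-0.01658609 -0.00719025 -0.02464741] [-0.2   0.49  1.41 -0.    1.24 -1.25]
[[257.54807667 249.62373565]
 [260.13098432 347.79045824]
 [260.23812039 402.87729329]]
```

View pics/c16.png

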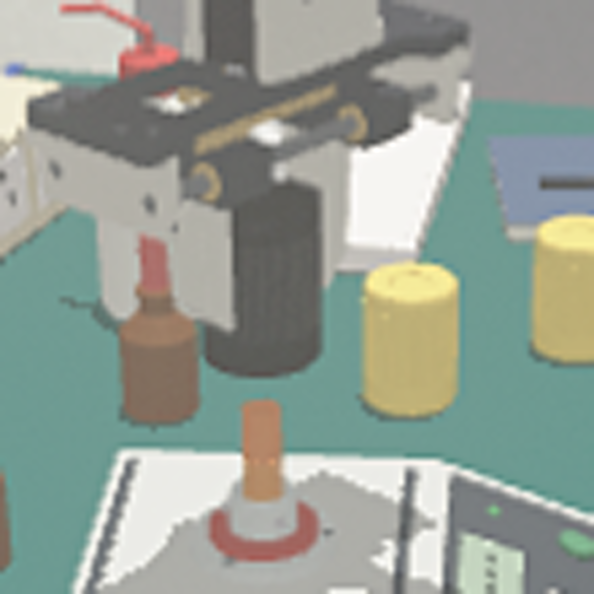

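View pics/c15.png

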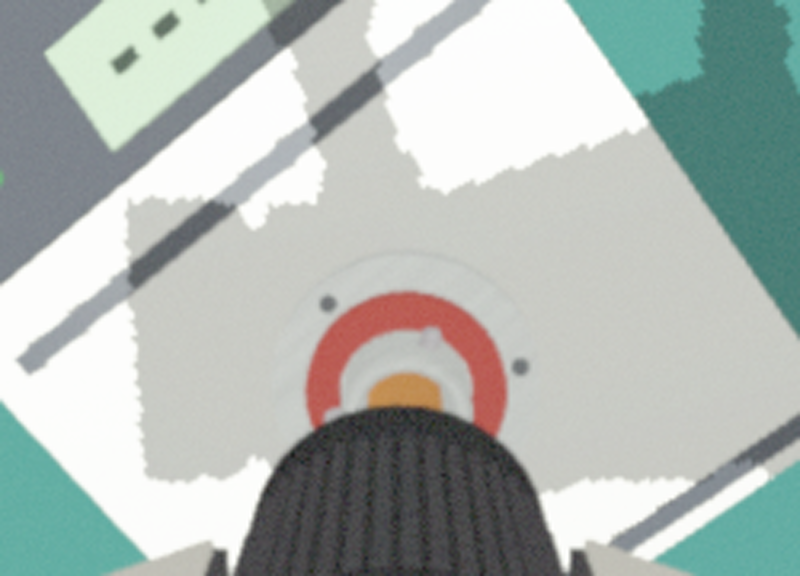

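Run:
```python
from h import *
o=np.load('o9.npy',allow_pickle=True).item()
Rt=R.from_euler('xyz',o['tcp_rot']).as_matrix()
px=np.array([(190+328/3.2-.3,110+303/3.2-.3),(190+520/3.2-.3,110+366/3.2-.3)])
P=onz('wrist',px,68,o);print(P,np.linalg.norm(P[0]-P[1]),29*np.sqrt(3))
m=P.mean(0);u=P[1]-P[0];n=np.array([-u[1],u[0],0])/np.linalg.norm(u)
n=n*np.sign(n@(np.array([586,-42,68])-m)); c=m+n*14.5;print('well c',c)
# pin tips
q=onz('wrist',[(190+437/3.2-.3,110+330/3.2-.3)],82,o);print('pin',q-c)
e=onz('wrist',[(190+403/3.2-.3,110+406/3.2-.3)],o['tool_pos'][2]-46.3,o)[0]
rc=e-26*Rt[:,1];print('rim c',rc, 'delta well-rim in tool', Rt.T@(c-rc))
```

```text
[[559.35097372 -47.53083163  68.        ]
 [597.03326249 -14.23079188  68.        ]] 50.287647937887606 50.22947341949744
well c [587.79389103 -41.74616756  68.        ]
pin [[-12.53956116  15.44116426  14.        ]]
rim c [588.05431482 -43.24292641 158.46765969] delta well-rim in tool [90.46780628  0.89408959  1.21745117]
```

Request:
arm_command(
  plan=[
    {"tx": 1, "ty": 0.09, "tz": 0.12, "wx": 0, "wy": 0, "wz": 0, "jaw": -1},
    {"tx": 2, "ty": 0, "tz": 0, "wx": 0, "wy": 0, "wz": 0, "jaw": -1},
    {"tx": 2, "ty": 0, "tz": 0, "wx": 0, "wy": 0, "wz": 0, "jaw": -1},
    {"tx": 1, "ty": 0, "tz": 0, "wx": 0, "wy": 0, "wz": 0, "jaw": -1},
    {"tx": 0, "ty": 0, "tz": 0, "wx": 0, "wy": 0, "wz": 0, "jaw": -1},
    {"tx": 0, "ty": 0, "tz": 0, "wx": 0, "wy": 0, "wz": 0, "jaw": -1},
  ],
)

```text
time: 14.4
tool_pos: [586.5, -41.0, 145.5]
tcp_rot: [-1.06, 1.57, -0.011]
contact_force: [-0.3, 0.2, -1.3]
grip_width: 51.8
```

Run:
```python
from h import *
o=readout.get_obs();print(o['time'],o['tool_pos'],o['grip_width'],o['contact_force'],o['moment'])
np.save('o10.npy',o,allow_pickle=True)
I=imaging.capture('wrist');cv2.imwrite('pics/w10.png',I);crop((255*(I/255.)**.5).astype(np.uint8),190,150,440,310,3.2,'pics/c17.png')
I=imaging.capture('side');crop((255*(I/255.)**.6).astype(np.uint8),270,160,380,260,6,'pics/c18.png')
```

```text
14.4 [586.5444439  -41.00355097 145.54976098] 51.838051890529705 [-0.29054645  0.22274608 -1.31102939] [-0.00827765  0.01413156  0.01919346]
```

View pics/c18.png

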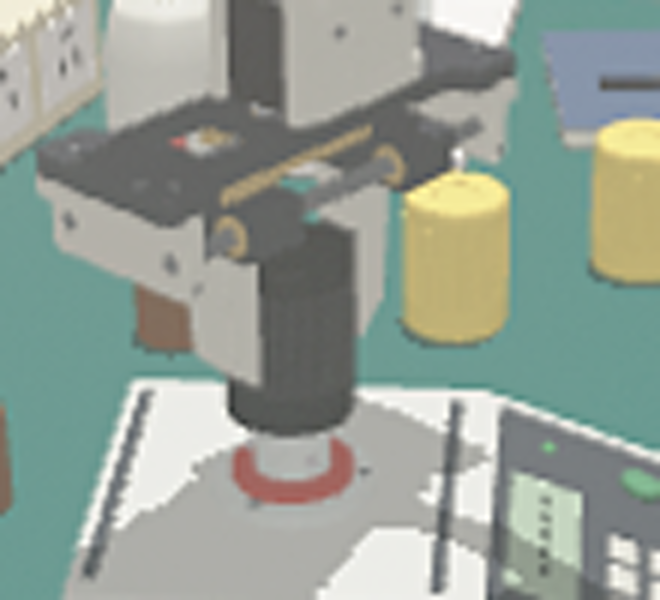

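View pics/c17.png

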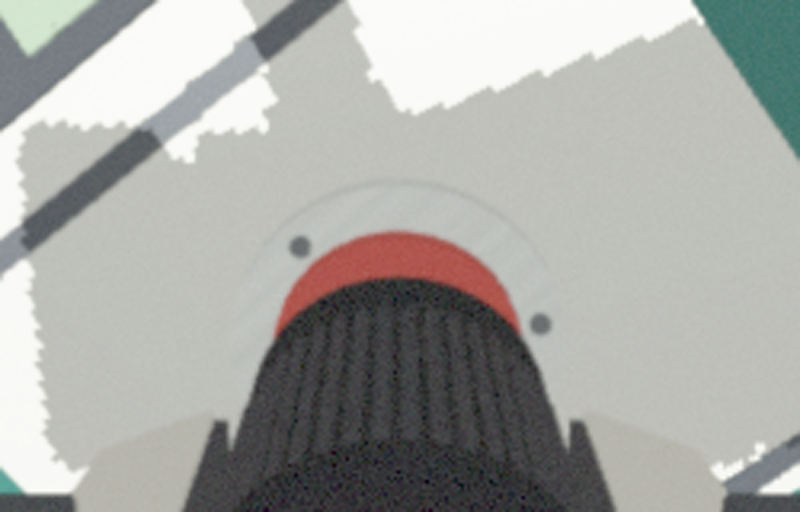

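Run:
```python
from h import *
o=np.load('o10.npy',allow_pickle=True).item()
Rt=R.from_euler('xyz',o['tcp_rot']).as_matrix()
px=np.array([(190+300/3.2-.3,150+246/3.2-.3),(190+540/3.2-.3,150+324/3.2-.3)])
P=onz('wrist',px,68,o)
m=P.mean(0);u=P[1]-P[0];n=np.array([-u[1],u[0],0])/np.linalg.norm(u)
n=n*np.sign(n@(np.array([586,-42,68])-m)); c=m+n*14.5;print('well c',c,np.linalg.norm(u))
e=onz('wrist',[(190+401/3.2-.3,150+278/3.2-.3)],o['tool_pos'][2]-46.3,o)[0]
rc=e-26*Rt[:,1];print('rim c',rc, 'delta', Rt.T@(c-rc), Rt.T@(c-o['tool_pos']))
```

```text
well c [587.87122286 -41.90064972  68.        ] 50.38214595007763
rim c [588.46182615 -41.62156083  99.2608006 ] delta [31.26051098  0.38600125 -0.54388717] [77.55040247 -1.56447593 -0.13434096]
```

Request:
arm_command(
  plan=[
    {"tx": 0.7, "ty": 0.02, "tz": -0.03, "wx": 0, "wy": 0, "wz": 0, "jaw": -1},
    {"tx": 0.5, "ty": 0, "tz": 0, "wx": 0, "wy": 0, "wz": 0, "jaw": -1},
    {"tx": 0.3, "ty": 0, "tz": 0, "wx": 0, "wy": 0, "wz": 0, "jaw": -1},
    {"tx": 0, "ty": 0, "tz": 0, "wx": 0, "wy": 0, "wz": 0, "jaw": -1},
    {"tx": 0, "ty": 0, "tz": 0, "wx": 0, "wy": 0, "wz": 0, "jaw": -1},
  ],
)

```text
time: 15.0
tool_pos: [586.0, -40.9, 130.1]
tcp_rot: [1.258, 1.571, 2.307]
contact_force: [0.3, -0.4, -1.2]
grip_width: 51.7
```

Request:
arm_command(
  plan=[
    {"tx": 0.2, "ty": 0, "tz": 0, "wx": 0, "wy": 0, "wz": 0, "jaw": -1},
    {"tx": 0.1, "ty": 0, "tz": 0, "wx": 0, "wy": 0, "wz": 0, "jaw": -1},
    {"tx": 0.1, "ty": 0, "tz": 0, "wx": 0, "wy": 0, "wz": 0, "jaw": -1},
    {"tx": 0, "ty": 0, "tz": 0, "wx": 0, "wy": 0, "wz": 0, "jaw": -1},
  ],
)

```text
time: 15.4
tool_pos: [586.3, -40.9, 127.2]
tcp_rot: [-1.21, 1.57, -0.161]
contact_force: [-2.1, 0.9, 6.1]
grip_width: 52.1
```

Request:
arm_command(
  plan=[
    {"tx": 0.05, "ty": 0, "tz": 0, "wx": 0.06, "wy": 0, "wz": 0, "jaw": -1},
    {"tx": 0, "ty": 0, "tz": 0, "wx": 0.06, "wy": 0, "wz": 0, "jaw": -1},
    {"tx": 0, "ty": 0, "tz": 0, "wx": 0.06, "wy": 0, "wz": 0, "jaw": -1},
    {"tx": 0, "ty": 0, "tz": 0, "wx": 0.06, "wy": 0, "wz": 0, "jaw": -1},
    {"tx": 0, "ty": 0, "tz": 0, "wx": 0.06, "wy": 0, "wz": 0, "jaw": -1},
  ],
)

```text
time: 15.9
tool_pos: [586.9, -41.3, 127.0]
tcp_rot: [-1.046, 1.568, -0.299]
contact_force: [-0.3, -0.6, 4.7]
grip_width: 51.4
```

```bash
cat > st.py <<'E'
from h import *
o=readout.get_obs();Rt=R.from_euler('xyz',o['tcp_rot']).as_matrix()
print(o['time'],o['tool_pos'].round(1),'yaw',np.degrees(np.arctan2(Rt[1,2],Rt[0,2])).round(1),'F',o['contact_force'].round(1),'M',o['moment'].round(3),o['grip_width'].round(1),'q6',o['joint_positions'][5].round(2))
E
python3 st.py
```

```text
Traceback (most recent call last):
  File "st.py", line 3, in <module>
    print(o['time'],o['tool_pos'].round(1),'yaw',np.degrees(np.arctan2(Rt[1,2],Rt[0,2])).round(1),'F',o['contact_force'].round(1),'M',o['moment'].round(3),o['grip_width'].round(1),'q6',o['joint_positions'][5].round(2))
                                                                                                                                                           ^^^^^^^^^^^^^^^^^^^^^
AttributeError: 'float' object has no attribute 'round'
```

```bash
sed -i "s/o\['grip_width'\].round(1)/round(o['grip_width'],1)/" st.py; python3 st.py
```

```text
15.9 [586.9 -41.3 127. ] yaw 42.8 F [-0.3 -0.6  4.7] M [-0.068  0.057  0.059] 51.4 q6 -0.95
```

Request:
arm_command(
  plan=[
    {"tx": 0, "ty": 0, "tz": 0, "wx": 0.06, "wy": 0, "wz": 0, "jaw": -1},
    {"tx": 0, "ty": 0, "tz": 0, "wx": 0.06, "wy": 0, "wz": 0, "jaw": -1},
    {"tx": 0, "ty": 0, "tz": 0, "wx": 0.06, "wy": 0, "wz": 0, "jaw": -1},
    {"tx": 0, "ty": 0, "tz": 0, "wx": 0.06, "wy": 0, "wz": 0, "jaw": -1},
    {"tx": 0, "ty": 0, "tz": 0, "wx": 0, "wy": 0, "wz": 0, "jaw": -1},
  ],
)

```text
time: 16.4
tool_pos: [587.0, -41.2, 127.2]
tcp_rot: [-0.707, 1.567, -0.199]
contact_force: [-0.5, -0.6, 6.3]
grip_width: 51.6
```

```bash
python3 st.py
```

```text
16.4 [587.  -41.2 127.2] yaw 29.1 F [-0.5 -0.6  6.3] M [-0.05   0.072 -0.129] 51.6 q6 -0.71
```

Request:
arm_command(
  plan=[
    {"tx": 0, "ty": 0, "tz": 0, "wx": 0.06, "wy": 0, "wz": 0, "jaw": -1},
    {"tx": 0, "ty": 0, "tz": 0, "wx": 0.06, "wy": 0, "wz": 0, "jaw": -1},
    {"tx": 0, "ty": 0, "tz": 0, "wx": 0.06, "wy": 0, "wz": 0, "jaw": -1},
    {"tx": 0, "ty": 0, "tz": 0, "wx": 0.06, "wy": 0, "wz": 0, "jaw": -1},
    {"tx": 0, "ty": 0, "tz": 0, "wx": 0, "wy": 0, "wz": 0, "jaw": -1},
  ],
)

```text
time: 16.9
tool_pos: [587.0, -41.1, 127.2]
tcp_rot: [-0.422, 1.568, -0.155]
contact_force: [-0.5, 0.4, 5.8]
grip_width: 51.9
```

```bash
python3 st.py
```

```text
16.9 [587.  -41.1 127.2] yaw 15.3 F [-0.5  0.4  5.8] M [-0.047  0.093 -0.089] 51.9 q6 -0.47
```

Request:
arm_command(
  plan=[
    {"tx": 0, "ty": 0, "tz": 0, "wx": 0.06, "wy": 0, "wz": 0, "jaw": -1},
    {"tx": 0, "ty": 0, "tz": 0, "wx": 0.06, "wy": 0, "wz": 0, "jaw": -1},
    {"tx": 0, "ty": 0, "tz": 0, "wx": 0.06, "wy": 0, "wz": 0, "jaw": -1},
    {"tx": 0, "ty": 0, "tz": 0, "wx": 0, "wy": 0, "wz": 0, "jaw": -1},
  ],
)

```text
time: 17.3
tool_pos: [587.0, -41.1, 127.2]
tcp_rot: [-0.258, 1.567, -0.171]
contact_force: [-0.5, -0.5, 6.2]
grip_width: 51.7
```

```bash
python3 st.py
```

```text
17.3 [587.  -41.1 127.2] yaw 5.0 F [-0.5 -0.5  6.2] M [-0.115  0.066 -0.083] 51.7 q6 -0.29
```

Request:
arm_command(
  plan=[
    {"tx": 0, "ty": 0, "tz": 0, "wx": 0.06, "wy": 0, "wz": 0, "jaw": -1},
    {"tx": 0, "ty": 0, "tz": 0, "wx": 0.06, "wy": 0, "wz": 0, "jaw": -1},
    {"tx": 0, "ty": 0, "tz": 0, "wx": 0.06, "wy": 0, "wz": 0, "jaw": -1},
    {"tx": 0, "ty": 0, "tz": 0, "wx": 0, "wy": 0, "wz": 0, "jaw": -1},
  ],
)

```text
time: 17.7
tool_pos: [587.0, -41.0, 127.2]
tcp_rot: [-0.04, 1.567, -0.133]
contact_force: [-0.4, -0.8, 5.9]
grip_width: 51.6
```

```bash
python3 st.py
```

```text
17.7 [587.  -41.  127.2] yaw -5.3 F [-0.4 -0.8  5.9] M [-0.054  0.081 -0.08 ] 51.6 q6 -0.11
```

Request:
arm_command(
  plan=[
    {"tx": 0, "ty": 0, "tz": 0, "wx": 0.06, "wy": 0, "wz": 0, "jaw": -1},
    {"tx": 0, "ty": 0, "tz": 0, "wx": 0.06, "wy": 0, "wz": 0, "jaw": -1},
    {"tx": 0, "ty": 0, "tz": 0, "wx": 0.06, "wy": 0, "wz": 0, "jaw": -1},
    {"tx": 0, "ty": 0, "tz": 0, "wx": 0, "wy": 0, "wz": 0, "jaw": -1},
  ],
)

```text
time: 18.1
tool_pos: [587.1, -41.0, 127.2]
tcp_rot: [0.135, 1.567, -0.138]
contact_force: [-0.9, 0.3, 5.9]
grip_width: 51.8
```

```bash
python3 st.py
```

```text
18.1 [587.1 -41.  127.2] yaw -15.6 F [-0.9  0.3  5.9] M [-0.02   0.036 -0.093] 51.8 q6 0.07
```

Request:
arm_command(
  plan=[
    {"tx": 0, "ty": 0, "tz": 0, "wx": 0.06, "wy": 0, "wz": 0, "jaw": -1},
    {"tx": 0, "ty": 0, "tz": 0, "wx": 0.06, "wy": 0, "wz": 0, "jaw": -1},
    {"tx": 0, "ty": 0, "tz": 0, "wx": 0.06, "wy": 0, "wz": 0, "jaw": -1},
    {"tx": 0, "ty": 0, "tz": 0, "wx": 0, "wy": 0, "wz": 0, "jaw": -1},
  ],
)

```text
time: 18.5
tool_pos: [586.5, -41.1, 126.4]
tcp_rot: [0.2, 1.569, -0.251]
contact_force: [1.3, -0.6, 3.2]
grip_width: 51.8
```

```bash
python3 st.py
```

```text
18.5 [586.5 -41.1 126.4] yaw -25.9 F [ 1.3 -0.6  3.2] M [-0.211  0.098 -0.159] 51.8 q6 0.25
```

Request:
arm_command(
  plan=[
    {"tx": 0, "ty": 0, "tz": 0, "wx": 0.06, "wy": 0, "wz": 0, "jaw": -1},
    {"tx": 0, "ty": 0, "tz": 0, "wx": 0.06, "wy": 0, "wz": 0, "jaw": -1},
    {"tx": 0, "ty": 0, "tz": 0, "wx": 0.06, "wy": 0, "wz": 0, "jaw": -1},
    {"tx": 0, "ty": 0, "tz": 0, "wx": 0, "wy": 0, "wz": 0, "jaw": -1},
  ],
)

```text
time: 18.9
tool_pos: [586.1, -41.0, 125.5]
tcp_rot: [1.336, 1.571, 0.706]
contact_force: [0.6, 0.1, -2.0]
grip_width: 51.5
```

```bash
python3 st.py
```

```text
18.9 [586.1 -41.  125.5] yaw -36.1 F [ 0.6  0.1 -2. ] M [-0.107 -0.087  0.067] 51.5 q6 0.43
```

Request:
arm_command(
  plan=[
    {"tx": 0.1, "ty": 0, "tz": 0, "wx": 0, "wy": 0, "wz": 0, "jaw": -1},
    {"tx": 0.1, "ty": 0, "tz": 0, "wx": 0, "wy": 0, "wz": 0, "jaw": -1},
    {"tx": 0.1, "ty": 0, "tz": 0, "wx": 0, "wy": 0, "wz": 0, "jaw": -1},
    {"tx": 0, "ty": 0, "tz": 0, "wx": 0, "wy": 0, "wz": 0, "jaw": -1},
  ],
)

```text
time: 19.3
tool_pos: [586.0, -41.0, 122.5]
tcp_rot: [1.152, 1.571, 0.522]
contact_force: [1.3, -0.6, -2.9]
grip_width: 51.7
```

```bash
python3 st.py
```

```text
19.3 [586.  -41.  122.5] yaw -36.1 F [ 1.3 -0.6 -2.9] M [-0.238 -0.206  0.016] 51.7 q6 0.43
```

Request:
arm_command(
  plan=[
    {"tx": 0.1, "ty": 0, "tz": 0, "wx": 0, "wy": 0, "wz": 0, "jaw": -1},
    {"tx": 0.1, "ty": 0, "tz": 0, "wx": 0, "wy": 0, "wz": 0, "jaw": -1},
    {"tx": 0.1, "ty": 0, "tz": 0, "wx": 0, "wy": 0, "wz": 0, "jaw": -1},
    {"tx": 0.1, "ty": 0, "tz": 0, "wx": 0, "wy": 0, "wz": 0, "jaw": -1},
    {"tx": 0, "ty": 0, "tz": 0, "wx": 0, "wy": 0, "wz": 0, "jaw": -1},
  ],
)

```text
time: 19.8
tool_pos: [586.1, -40.9, 119.0]
tcp_rot: [0.642, 1.57, 0.011]
contact_force: [-0.0, 0.7, 2.7]
grip_width: 51.8
```

```bash
python3 st.py
```

```text
19.8 [586.1 -40.9 119. ] yaw -36.2 F [-0.   0.7  2.7] M [-0.094  0.071  0.083] 51.8 q6 0.43
```

Request:
arm_command(
  plan=[
    {"tx": 0.1, "ty": 0, "tz": 0, "wx": 0, "wy": 0, "wz": 0, "jaw": -1},
    {"tx": 0.1, "ty": 0, "tz": 0, "wx": 0, "wy": 0, "wz": 0, "jaw": -1},
    {"tx": 0.1, "ty": 0, "tz": 0, "wx": 0, "wy": 0, "wz": 0, "jaw": -1},
    {"tx": 0.1, "ty": 0, "tz": 0, "wx": 0, "wy": 0, "wz": 0, "jaw": -1},
    {"tx": 0, "ty": 0, "tz": 0, "wx": 0, "wy": 0, "wz": 0, "jaw": -1},
  ],
)

```text
time: 20.3
tool_pos: [586.1, -40.9, 114.9]
tcp_rot: [0.682, 1.57, 0.051]
contact_force: [-0.2, 0.7, 5.1]
grip_width: 51.6
```

```bash
python3 st.py
```

```text
20.3 [586.1 -40.9 114.9] yaw -36.2 F [-0.2  0.7  5.1] M [-0.07   0.154 -0.   ] 51.6 q6 0.43
```

Request:
arm_command(
  plan=[
    {"tx": 0.1, "ty": 0, "tz": 0, "wx": 0, "wy": 0, "wz": 0, "jaw": -1},
    {"tx": 0.1, "ty": 0, "tz": 0, "wx": 0, "wy": 0, "wz": 0, "jaw": -1},
    {"tx": 0.1, "ty": 0, "tz": 0, "wx": 0, "wy": 0, "wz": 0, "jaw": -1},
    {"tx": 0.1, "ty": 0, "tz": 0, "wx": 0, "wy": 0, "wz": 0, "jaw": -1},
    {"tx": 0, "ty": 0, "tz": 0, "wx": 0, "wy": 0, "wz": 0, "jaw": -1},
    {"tx": 0, "ty": 0, "tz": 0, "wx": 0, "wy": 0, "wz": 0, "jaw": -1},
  ],
)

```text
time: 20.9
tool_pos: [586.2, -40.8, 114.2]
tcp_rot: [0.468, 1.569, -0.163]
contact_force: [-9.6, 1.8, 27.9]
grip_width: 51.9
```

```bash
python3 st.py
python3 - <<'E'
from h import *
o=readout.get_obs()
I=imaging.capture('side');cv2.imwrite('pics/s11.png',I);crop((255*(I/255.)**.6).astype(np.uint8),270,170,380,270,6,'pics/c19.png')
I=imaging.capture('wrist');crop((255*(I/255.)**.5).astype(np.uint8),190,150,440,400,2.4,'pics/c20.png')
E
```

```text
20.9 [586.2 -40.8 114.2] yaw -36.1 F [-9.6  1.8 27.9] M [0.251 1.875 0.041] 51.9 q6 0.43
```

View pics/c19.png

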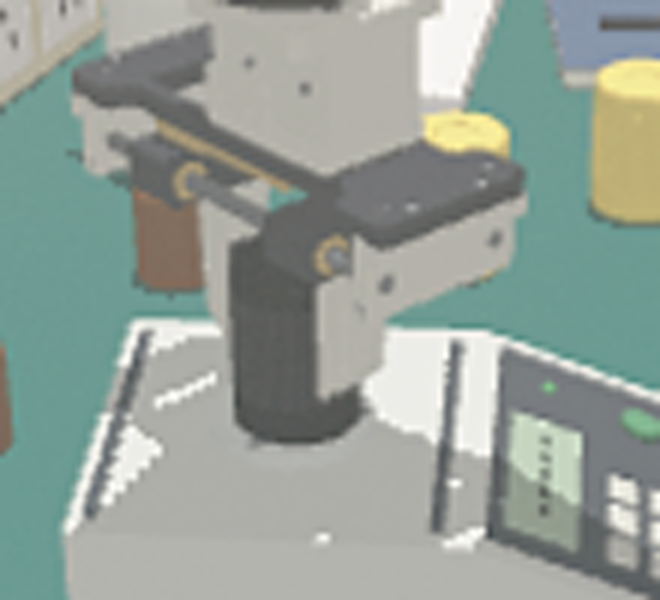

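View pics/c20.png

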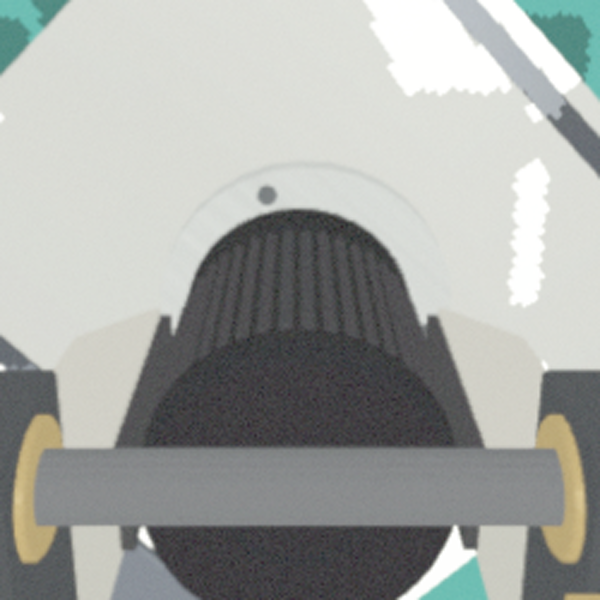

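Request:
arm_command(
  plan=[
    {"tx": -0.1, "ty": 0, "tz": 0, "wx": 0, "wy": 0, "wz": 0, "jaw": -1},
    {"tx": 0, "ty": 0, "tz": 0, "wx": 0, "wy": 0, "wz": 0, "jaw": -1},
    {"tx": 0, "ty": 0, "tz": 0, "wx": 0, "wy": 0, "wz": 0, "jaw": -1},
    {"tx": 0, "ty": 0, "tz": 0, "wx": 0, "wy": 0, "wz": 0, "jaw": -1},
    {"tx": 0, "ty": 0, "tz": 0, "wx": 0, "wy": 0, "wz": 0, "jaw": -1},
  ],
)

```text
time: 21.5
tool_pos: [586.2, -40.8, 114.3]
tcp_rot: [0.474, 1.569, -0.156]
contact_force: [-5.6, 1.2, 20.6]
grip_width: 52.0
```

```bash
python3 st.py
python3 - <<'E'
from h import *
I=imaging.capture('side');cv2.imwrite('pics/s12.png',I)
E
python3 st.py
```

```text
21.5 [586.2 -40.8 114.3] yaw -36.1 F [-5.6  1.2 20.6] M [ 0.113  1.365 -0.046] 52.0 q6 0.43
21.55 [586.2 -40.8 114.2] yaw -36.1 F [-6.3  0.9 21. ] M [0.18  1.359 0.023] 51.8 q6 0.43
```

View pics/s12.png

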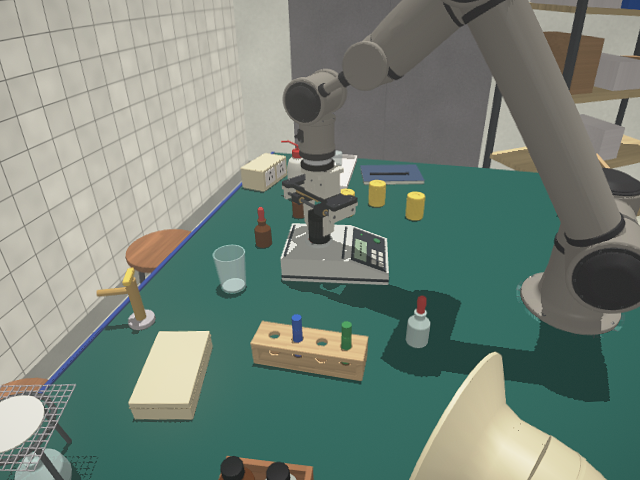

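```bash
python3 -c "
from plant import bot; print(bot.close_job())"
```

```text
the job is handed in; nothing more can be done
None
```

The amber standard is standing in the sample well, and I handed the job in at about 21.6 s with the gripper still holding the shield pushed fully home.

- **Standard:** I lowered it until it touched the bottom at about 5 N, with the tool at the height I had worked out for that. After I let go, the wrist picture showed it upright in the well.
- **Shield:** I gripped it and set it on the pins at about 6 N. Turning it about 85–95° made the keyways drop over the pins. I pushed it through the seat's spring travel to a hard stop at 28 N, then eased off to about 21 N for the finish.
- **Last checks:** The tool read 114.2–114.3 mm, against 114.3 mm calculated for fully home. The rim looked down on the flange in the side picture, with no red seat ring showing. The grip opening was 52 mm, the shield's width. In the last side picture the green and blue standards, the clear bottle, the near brown bottle and the beaker were where they started. The far brown bottle was mostly hidden behind the gripper, and I did not take a last top picture.
- **What disagreed:** While the shield was in the air, the wrist picture suggested it leaned by 0.04–0.07 rad in the grip, but the side picture showed at most about 0.02 rad. I did not settle which was right or measure the lean again once it was home. There was also an unexplained upward force of about 6.8 N while I closed the grip on the shield at the bench, which went away when I lifted it. At the finish a side force of about 6 N remained.

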